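# Load and start the specimen reader in a veterinary lab

### The job

Get the specimen reader ready and start it: throw the bare cardboard core from the label unwinder's spindle into the yellow waste tub, put the new label roll on the spindle right down on its flange, and stand every specimen pot upright on a marked place of its own in the reader bay, centred, with its bar code squarely facing the reader beam. When all of that is loaded, press the green start button fully down and let it come up again, leaving everything as loaded. Do not disturb the glove box or the tube rack.

Things in the scene. Friction and masses are not known exactly. Their poses are not given: they have to be found in the camera images.
- bay: Fixed reader bay: white deck 170 x 430 x 8 mm with a row of five marked places; along its far edge a grey reader beam 42 mm deep, 430 mm long, top 75 mm above the bench, one dark window per place. Origin: centre of the underside, on the bench. x points from the places to the beam (window face at x = 45 mm), y along the row. A white pod 50 mm high at its +y end carries the start button.
- place0 (a point): Centre of marked place 0 (blue ring, 65 mm outside) on the deck's upper face, 8 mm above the bench; at x = -20 mm, y = -170 mm in the bay's frame. Any pot may stand on any place.
- place1 (a point): Centre of marked place 1 (blue ring, 65 mm outside) on the deck's upper face, 8 mm above the bench; at x = -20 mm, y = -85 mm in the bay's frame. Any pot may stand on any place.
- place2 (a point): Centre of marked place 2 (blue ring, 65 mm outside) on the deck's upper face, 8 mm above the bench; at x = -20 mm, y = 0 mm in the bay's frame. Any pot may stand on any place.
- place3 (a point): Centre of marked place 3 (blue ring, 65 mm outside) on the deck's upper face, 8 mm above the bench; at x = -20 mm, y = 85 mm in the bay's frame. Any pot may stand on any place.
- place4 (a point): Centre of marked place 4 (blue ring, 65 mm outside) on the deck's upper face, 8 mm above the bench; at x = -20 mm, y = 170 mm in the bay's frame. Any pot may stand on any place.
- start (a joint): Green start button, diameter 32 mm, pushed straight down against a spring: 0 up, 0.006 m fully down (about 5 N); springs back when let go. It counts as pressed beyond 0.0045 m.
- start_top (a point): Centre of the start button's top face, at rest (moves down with the button).
- unwinder: Fixed label unwinder: base plate 150 x 130 x 8 mm, black flange of diameter 84 mm, its top 14 mm above the bench, upright aluminium spindle of diameter 20 mm rising 75 mm above the flange, tapered tip. Origin: under the spindle, on its axis, at bench level; z up. A grey label printer 127 mm high stands on its +y side from y = 100 mm; a thin guide roller 78 mm high at x = 60, y = 52 mm.
- core: Bare cardboard core left over from the used-up roll, at first on the spindle: tube of outside diameter 33 mm, bore 27 mm, 60 mm long, 20 g. Origin: the middle of the tube, on its axis; z along the tube. On the spindle its lower end rests on the flange.
- roll: New roll of labels, white paper with a cardboard core: outside diameter 60 mm, bore 27 mm, 60 mm high, 0.12 kg, standing on end on the bench. Origin: centre of its underside; z up its axis.
- tub: Yellow open waste tub, fixed on the bench: 140 x 140 mm, 90 mm high, walls and floor 4 mm. Origin: centre of its underside.
- pot0: Closed specimen pot with a blue screw lid: upright cylinder of diameter 52 mm, 74 mm high, about 0.13 kg, bottom-heavy; standing on the bench, or absent. Origin: centre of its underside; z up; x towards the middle of its bar-code label. A white seal strip runs from the lid's centre over its edge to the label, so the label's side shows from above.
- pot0_code (a point): Middle of the bar code of pot 0: 26 mm from its axis along its x, 32 mm above its underside.
- pot1: Closed specimen pot with a red screw lid: upright cylinder of diameter 52 mm, 74 mm high, about 0.13 kg, bottom-heavy; standing on the bench, or absent. Origin: centre of its underside; z up; x towards the middle of its bar-code label. A white seal strip runs from the lid's centre over its edge to the label, so the label's side shows from above.
- pot1_code (a point): Middle of the bar code of pot 1: 26 mm from its axis along its x, 32 mm above its underside.
- pot2: Closed specimen pot with a green screw lid: upright cylinder of diameter 52 mm, 74 mm high, about 0.13 kg, bottom-heavy; standing on the bench, or absent. Origin: centre of its underside; z up; x towards the middle of its bar-code label. A white seal strip runs from the lid's centre over its edge to the label, so the label's side shows from above.
- pot2_code (a point): Middle of the bar code of pot 2: 26 mm from its axis along its x, 32 mm above its underside.
- pot3: Closed specimen pot with an orange screw lid: upright cylinder of diameter 52 mm, 74 mm high, about 0.13 kg, bottom-heavy; standing on the bench, or absent. Origin: centre of its underside; z up; x towards the middle of its bar-code label. A white seal strip runs from the lid's centre over its edge to the label, so the label's side shows from above.
- pot3_code (a point): Middle of the bar code of pot 3: 26 mm from its axis along its x, 32 mm above its underside.
- pot4: Closed specimen pot with a black screw lid: upright cylinder of diameter 52 mm, 74 mm high, about 0.13 kg, bottom-heavy; standing on the bench, or absent. Origin: centre of its underside; z up; x towards the middle of its bar-code label. A white seal strip runs from the lid's centre over its edge to the label, so the label's side shows from above.
- pot4_code (a point): Middle of the bar code of pot 4: 26 mm from its axis along its x, 32 mm above its underside.
- glove_box: Blue glove box, 125 x 240 x 75 mm, loose; not to be disturbed. Origin: centre of its underside.
- tube_rack: Grey rack of blood tubes, 75 x 150 mm, 105 mm high with its tubes, loose; not to be disturbed. Origin: centre of its underside.
There are look-alikes about, which are no part of the job. There is more than one size of the tub; the one meant has the size given above.

How it is judged (in metres and radians):
On the way, in this order (a step that is already met when the one before it is completed fails the run):
1. all is loaded: the core is in the tub, the new roll is down on the spindle, and every pot stands on a place with its bar code facing the beam (horizontal distance between core and tub below 0.07 m and height (world z) of core below 0.065 m and horizontal distance between roll and unwinder below 0.006 m and z of roll in the frame of unwinder below 0.018 m and angle between each of roll, pot0, pot1, pot2, pot3, pot4's own z axis and vertical below 0.1 rad and (horizontal distance between pot0 and place0 below 0.012 m or horizontal distance between pot0 and place1 below 0.012 m or horizontal distance between pot0 and place2 below 0.012 m or horizontal distance between pot0 and place3 below 0.012 m or horizontal distance between pot0 and place4 below 0.012 m) and angle between the x axis of each of pot0, pot1, pot2, pot3, pot4 and the x axis of bay, either way round below 0.26 rad and x of each of pot0_code, pot1_code, pot2_code, pot3_code, pot4_code in the frame of bay above -0.015 m and z of each of pot0, pot1, pot2, pot3, pot4 in the frame of bay below 0.013 m and (horizontal distance between pot1 and place0 below 0.012 m or horizontal distance between pot1 and place1 below 0.012 m or horizontal distance between pot1 and place2 below 0.012 m or horizontal distance between pot1 and place3 below 0.012 m or horizontal distance between pot1 and place4 below 0.012 m) and (horizontal distance between pot2 and place0 below 0.012 m or horizontal distance between pot2 and place1 below 0.012 m or horizontal distance between pot2 and place2 below 0.012 m or horizontal distance between pot2 and place3 below 0.012 m or horizontal distance between pot2 and place4 below 0.012 m) and (horizontal distance between pot3 and place0 below 0.012 m or horizontal distance between pot3 and place1 below 0.012 m or horizontal distance between pot3 and place2 below 0.012 m or horizontal distance between pot3 and place3 below 0.012 m or horizontal distance between pot3 and place4 below 0.012 m) and (horizontal distance between pot4 and place0 below 0.012 m or horizontal distance between pot4 and place1 below 0.012 m or horizontal distance between pot4 and place2 below 0.012 m or horizontal distance between pot4 and place3 below 0.012 m or horizontal distance between pot4 and place4 below 0.012 m)), for 0.2 s.
2. the start button is pressed while all is loaded (all of step 1 and value of joint start above 0.0045 m), for 0.05 s.
At the end, for the whole second after the job is handed in: Core inside the tub; roll upright within 6 mm of the spindle axis and 4 mm of the flange; every pot upright on the deck within 12 mm of a place's centre, code within 15 degrees (0.26 rad) of facing the beam; all at rest, button up (all of step 1 and linear speed of each of pot0, pot1, pot2, pot3, pot4, roll, core below 0.02 m/s and value of joint start below 0.002 m); the robot touches nothing.
It fails at once if the glove box is moved more than 30 mm or tipped (distance of glove_box from where it was at the start of the episode above 0.03 m or angle between glove_box's own z axis and vertical above 0.4 rad).
It fails at once if the tube rack is moved more than 30 mm or tipped (distance of tube_rack from where it was at the start of the episode above 0.03 m or angle between tube_rack's own z axis and vertical above 0.4 rad).
Of pot0, pot1, pot2, pot3, pot4 only 3 to 5 are there at a start; the rules pass over those that are not, and their reading is None.
At some moment in a run one of pot0, pot1, pot2, pot3, pot4 may be knocked a few centimetres aside while the robot is not near it.
It also fails if it takes over 210 s, if anything falls off the work surface, if the arm or the gripper's body presses on something with over 40 N, if the wrist force passes 120 N, or if a joint passes its speed limit or range.

### The arm

A 6-joint arm with a two-finger parallel gripper is mounted at the origin on the work surface. World frame = base frame: x ahead of the robot, y to its left, z up, the work surface at z = 0. Lengths are in m, angles in degrees, forces in N, time in s.
With the tool pointing down it reaches from about 0.4 to 0.825 m from the base axis. Payload 7 kg.
Tool frame: the origin (TCP) lies at the very end of the fingers, on their centre line; the grasp point (between the pads) lies 19 mm behind it; z points along the fingers, y is the direction in which the jaws open and shut (so a half turn about z gives the same grasp; the last joint's range is limited). The gripper opens to 88 mm and grips with 3 to 60 N. Pads are 19 mm wide; open, the fingers measure 130 mm over their backs; the gripper's body (78 mm by 193 mm) begins 47 mm behind the grasp point.
Start: joints at [84.517, 20.546, 0.682, 0, -70.136, -16.507], TCP at [0.253, 0.626, 0.227] pointing down, gripper open.
Joint ranges: [-176.03, 176.03], [-82.01, 121.73], [-58.28, 71.71], [-173.87, 95.51], [-174.79, -0.11], [-173.66, 173.66]. Speed limits (degrees/s): [136.94, 136.94, 172.46, 180, 180, 180].

### API

Orientations are given as [roll, pitch, yaw] about the fixed x, y, z axes, in that order (R = Rz(yaw) Ry(pitch) Rx(roll)).
In Python, from plant import telemetry, snapshot, calibration, workorder gives the robot as it stands. The module is installed in compiled form; this text tells all that it offers.
- The arm moves only by the tool step_arm, never from a script. Its argument "plan" is text: rows parted by semicolons, each of 7 numbers parted by spaces: the finger opening in cm, from 0 to 8.76, then the shift along the tool's x, y, z in cm, then the turn, a rotation vector about the tool's x, y, z in degrees. A call has 1 to 12 rows; each row shifts and turns the commanded pose from where the row before left it, along the tool's axes as they then stand; what a row does not reach is not made up. A row lasts 1/12 s, in which the tool goes at most 41.7 mm and 7.16 degrees, less where a joint would pass 70% of its speed; a pose out of reach is approached as far as the arm can. A call with a gripper value outside its range is refused whole. The fingers move at their own pace and stop on an object; the grip force is fixed at half the most. Time passes only in rows, so rows that do not move let the fingers close. It gives the time, the measured TCP pose, the force and the opening at its end, in the units of the state.
- telemetry.get_obs(): the state, without advancing time (a new reading comes with each control period).
- snapshot(name): name is "scene" or "top" or "wrist"; returns the picture (420x560x3 uint8, blue, green, red); there is no depth.
- calibration(name): a dict with "K" (3x3 intrinsics, pixels), "camera_from_world" (4x4, takes a point from world to camera coordinates). Camera axes: x right, y up, looking along -z (the intrinsics and any distortion apply to the point x, -y, -z); pixel columns grow to the right and rows downward; lengths in m; the calibration is good to about 2 mm. The wrist camera is an equidistant fisheye: a pixel r from the principal point sees the ray r / f radians off the axis. A picture is of the moment at which its call begins: read the wrist's pose just before it. calibration takes no time and is no camera call; for the wrist camera it gives the pose at the moment of the call.
- workorder.close_job(): hands the job in, once; it reports no verdict.
The state is a dict: "clock": time; "joint_pos": joint angles; "qvel": joint speeds; "tau": joint torques, N m; "tool_pos": TCP position; "orientation": TCP orientation; "force": force on the tool from outside, world axes, zero at the start; "moment": the same for the moment, N m; "opening": finger opening in m.
Only numpy, scipy, OpenCV 4.12 (cv2) and the standard library are available. Lean on these libraries where they do the work, as an engineer would, in place of code of your own. Each camera call takes 0.05 s, during which the arm holds its last target.

## Working session

There is one attempt and no reset: what is moved stays moved. The work goes in short steps, Python scripts to look and compute and a tool call to move; the robot and the scene stay as the last step left them, time stands still between calls to the robot, and variables do not carry over. Pictures are saved under pics/ and viewed, and the job is handed in when it is done.

Besides the shell and the picture viewer there is one more tool, called after "Emit:" as a command line: name --argument value ..., lists and objects as JSON in quotes. step_arm: Moves the arm, as the interface text tells. Its arguments: {"type":"object","properties":{"plan":{"type":"string"}},"required":["plan"]}

```bash
mkdir -p pics; ls
python3 - <<'E'
from plant import telemetry, snapshot, calibration
import cv2
print(telemetry.get_obs())
for n in ("scene","top","wrist"):
    c=calibration(n); print(n,c)
    im=snapshot(n); cv2.imwrite(f"pics/{n}0.png",im)
E
```

```text
pics
{'clock': 0.0, 'joint_pos': array([ 8.45172058e+01,  2.05907876e+01,  6.34411490e-01, -2.12273531e-02,
       -7.01368686e+01, -1.65056157e+01]), 'qvel': array([-0.04814326, -0.03266715, -0.0425234 ,  0.00551794,  0.07750781,
       -0.04049258]), 'tau': array([ 2.09843631e-03, -5.82705474e+01,  2.93064952e+01,  6.99726373e+00,
        7.04070000e-03, -1.56944425e-04]), 'tool_pos': array([0.2525815 , 0.62542802, 0.22563137]), 'orientation': array([ 1.79904928e+02, -7.36153377e-03, -2.19956326e+01]), 'force': array([ 0.61644483,  0.73786181, -0.05409321]), 'moment': array([ 0.01686509,  0.00605183, -0.02119846]), 'opening': 0.0877037657334434}
scene {'K': array([[484.75377362,   0.        , 272.10898091],
       [  0.        , 484.75377362, 214.54610552],
       [  0.        ,   0.        ,   1.        ]]), 'camera_from_world': array([[-0.8466334 ,  0.53215551,  0.00473237,  0.40815238],
       [-0.41013475, -0.65811929,  0.63140201,  0.11798493],
       [ 0.33911852,  0.53262512,  0.77544124, -1.41885972],
       [ 0.        ,  0.        ,  0.        ,  1.        ]])}
top {'K': 
[... 155 characters left out ...]
'camera_from_world': array([[-0.01124146, -0.99992363,  0.00513425, -0.07117739],
       [ 0.98953615, -0.01038575,  0.14391087, -0.4662805 ],
       [-0.14384656,  0.0066983 ,  0.98957733, -1.07989721],
       [ 0.        ,  0.        ,  0.        ,  1.        ]])}
wrist {'K': array([[325.1922621 ,   0.        , 283.4581239 ],
       [  0.        , 325.1922621 , 208.48987199],
       [  0.        ,   0.        ,   1.        ]]), 'camera_from_world': array([[-0.37522504, -0.92693165,  0.00197156,  0.67412824],
       [ 0.88432932, -0.35861528, -0.29892597,  0.03850359],
       [ 0.27779098, -0.110421  ,  0.95427427, -0.39140834],
       [ 0.        ,  0.        ,  0.        ,  1.        ]])}
```

View pics/scene0.png

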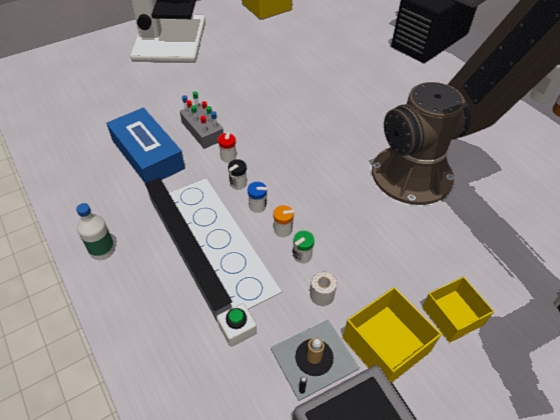

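View pics/top0.png

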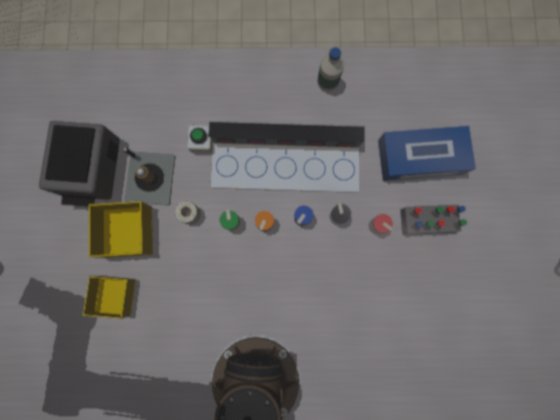

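View pics/wrist0.png

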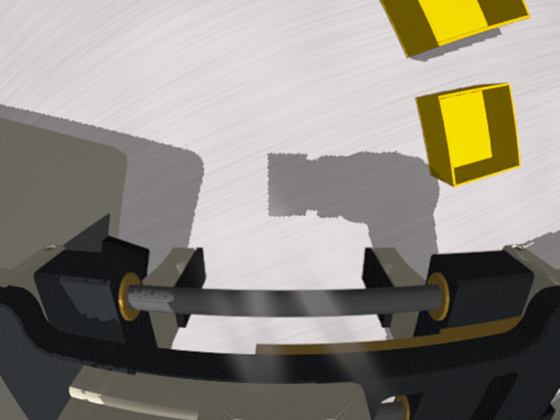

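The top view shows all five pots: green (229,219), orange (264,220), blue (304,215), black (341,214) and red (382,224). The roll is at (187,212), the spindle with the core at (148,175), and two yellow tubs at (120,230) and (108,297). A third yellow item sits in the scene view's top edge. Next I'll measure these.

```bash
cat > h.py <<'E'
import numpy as np, cv2
from plant import telemetry, snapshot, calibration
def ray(name,px,cal=None):
    c=cal or calibration(name); K=c["K"]; T=c["camera_from_world"]; R=T[:3,:3]; o=-R.T@T[:3,3]
    a=(px[0]-K[0,2])/K[0,0]; b=(px[1]-K[1,2])/K[1,1]
    if name=="wrist":
        r=np.hypot(a,b); s=np.sin(r)/r if r>1e-9 else 1.; v=np.array([a*s,-b*s,-np.cos(r)])
    else: v=np.array([a,-b,-1.])
    d=R.T@v; return o,d/np.linalg.norm(d)
def onz(name,px,z,cal=None):
    o,d=ray(name,px,cal); return o+d*(z-o[2])/d[2]
def proj(name,P,cal=None):
    c=cal or calibration(name); K=c["K"]; T=c["camera_from_world"]
    p=T[:3,:3]@np.asarray(P,float)+T[:3,3]; v=np.array([p[0],-p[1],-p[2]])
    if name=="wrist":
        s=np.hypot(v[0],v[1]); th=np.arctan2(s,v[2]); k=th/s if s>1e-9 else 1/v[2]; q=v[:2]*k
    else: q=v[:2]/v[2]
    return K[0,0]*q[0]+K[0,2],K[1,1]*q[1]+K[1,2]
def blobs(m,amin=30):
    n,l,s,c=cv2.connectedComponentsWithStats(m.astype(np.uint8)*1)
    return [(tuple(np.round(c[i],1)),s[i].tolist(),l==i) for i in range(1,n) if s[i,4]>=amin]
E
python3 - <<'E'
from h import *
im=cv2.imread("pics/top0.png"); hsv=cv2.cvtColor(im,cv2.COLOR_BGR2HSV)
H,S,V=[hsv[...,i].astype(int) for i in range(3)]
# tubs
for c,s,m in blobs((H>20)&(H<35)&(S>120)&(V>60),100):
    cnt=max(cv2.findContours(m.astype(np.uint8),0,2)[0],key=cv2.contourArea)
    b=cv2.boxPoints(cv2.minAreaRect(cnt)); print("tub",c,s[:5],[np.round(onz("top",p,.09)[:2],3).tolist() for p in b])
for n,a,b in [("red",0,6),("or",8,18),("gr",45,80),("bl",105,125)]:
    for c,s,m in blobs((H>=a)&(H<=b)&(S>130)&(V>40),60): print(n,c,s[:5],np.round(onz("top",c,.074),3))
crop=im[120:250,30:260]; cv2.imwrite("pics/c1.png",cv2.resize(crop,None,fx=3.4,fy=3.4,interpolation=2))
crop=im[190:240,170:410]; cv2.imwrite("pics/c2.png",cv2.resize(crop,None,fx=3.3,fy=3.3,interpolation=2))
E
```

```text
tub (np.float64(119.9), np.float64(229.2)) [88, 202, 64, 55, 2478] [[0.479, 0.439], [0.482, 0.274], [0.34, 0.265], [0.337, 0.427]]
tub (np.float64(108.5), np.float64(296.8)) [83, 277, 48, 41, 1361] [[0.19, 0.434], [0.291, 0.43], [0.278, 0.315], [0.178, 0.321]]
or (np.float64(264.7), np.float64(219.6)) [256, 212, 18, 18, 212] [ 0.432 -0.03   0.074]
gr (np.float64(196.9), np.float64(134.0)) [193, 130, 9, 9, 66] [0.672 0.156 0.074]
gr (np.float64(229.2), np.float64(221.1)) [221, 213, 17, 15, 134] [0.429 0.065 0.074]
bl (np.float64(457.8), np.float64(133.2)) [440, 127, 30, 17, 257] [ 0.668 -0.569  0.074]
bl (np.float64(398.6), np.float64(167.8)) [389, 158, 29, 17, 271] [ 0.571 -0.398  0.074]
bl (np.float64(304.4), np.float64(213.8)) [296, 207, 16, 17, 156] [ 0.446 -0.137  0.074]
```

Run:
```python
from h import *
for n,p in [("spindle",(.53,.35,.089))]: print(proj("top",p))
# bay ring & window measure: ring corners by hand
for p in [(211,190),(359,191),(212,150),(361,147)]: print(p,np.round(onz("top",p,.008),3))
```

```text
(np.float64(122.23920112703416), np.float64(183.9340275214961))
(211, 190) [0.527 0.126 0.008]
(359, 191) [ 0.52  -0.301  0.008]
(212, 150) [0.646 0.125 0.008]
(361, 147) [ 0.651 -0.312  0.008]
```

View pics/c1.png

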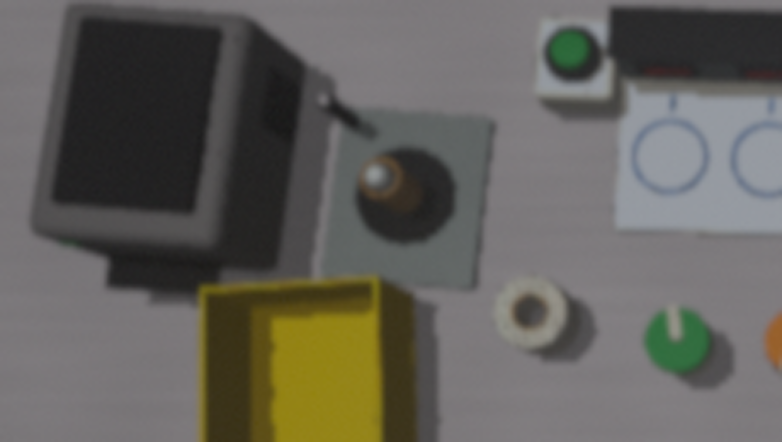

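View pics/c2.png

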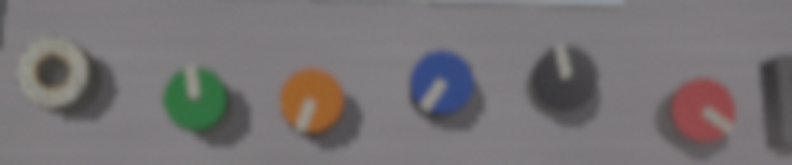

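Run:
```python
from h import *
f=lambda n,p,z:print(p,z,np.round(onz(n,p,z)[:2],3))
f("top",(141.5,171.5),.089);f("top",(149.1,177.4),.014);f("top",(186.2,211.8),.06)
im=cv2.imread("pics/scene0.png")
cv2.imwrite("pics/s1.png",cv2.resize(im[260:420,200:500],None,fx=2.6,fy=2.6,interpolation=2))
cv2.imwrite("pics/s2.png",cv2.resize(im[80:320,100:360],None,fx=2.4,fy=2.4,interpolation=2))
cv2.imwrite("pics/s3.png",cv2.resize(im[0:40,200:340],None,fx=4,fy=4,interpolation=2))
f("scene",(245,0),.09);f("scene",(268,14),.0);f("scene",(292,7),.0)
```

```text
(141.5, 171.5) 0.089 [0.564 0.3  ]
(149.1, 177.4) 0.014 [0.565 0.304]
(186.2, 211.8) 0.06 [0.457 0.184]
(245, 0) 0.09 [-0.015 -0.99 ]
(268, 14) 0.0 [-0.124 -0.995]
(292, 7) 0.0 [-0.239 -0.991]
```

View pics/s1.png

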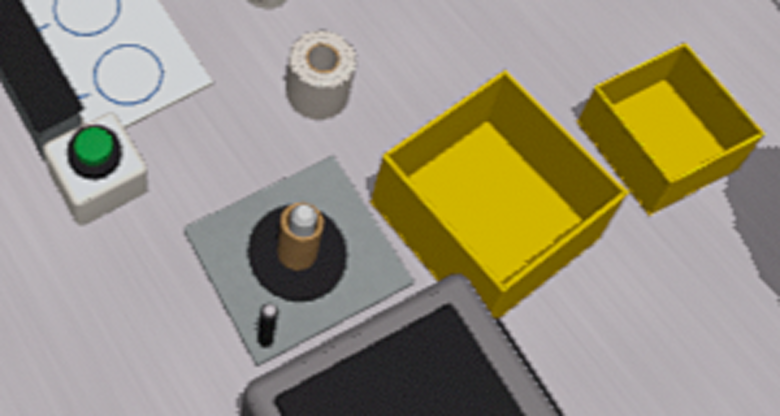

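View pics/s2.png

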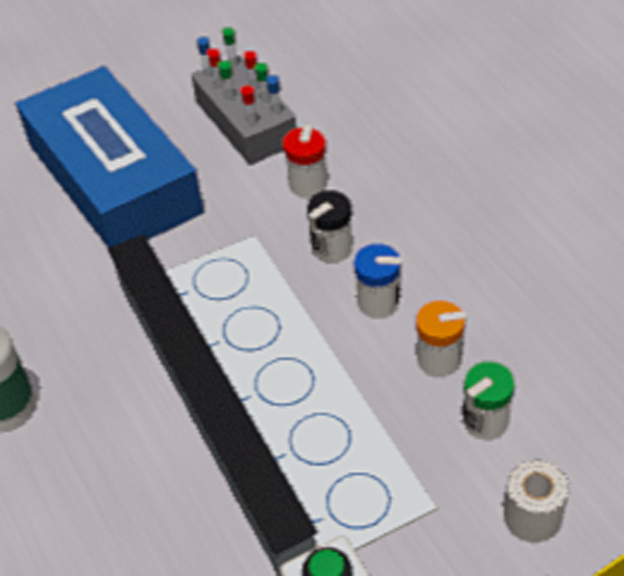

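Run:
```python
from h import *
c=calibration("wrist");T=c["camera_from_world"];o=-T[:3,:3].T@T[:3,3]
ob=telemetry.get_obs();from scipy.spatial.transform import Rotation as R
Rt=R.from_euler("xyz",ob["orientation"],degrees=True).as_matrix()
print("cam in tool",Rt.T@(o-ob["tool_pos"]), "axes(tool cols: right,up,fwd)\n",np.round(Rt.T@np.c_[T[0,:3],T[1,:3],-T[2,:3]],3)); print("tool axes in world\n",np.round(Rt,3))
```

```text
cam in tool [ 8.08026065e-02 -1.55122108e-05 -1.57956853e-01] axes(tool cols: right,up,fwd)
 [[-0.001  0.954 -0.299]
 [ 1.     0.001  0.   ]
 [-0.001  0.299  0.954]]
tool axes in world
 [[ 0.927 -0.375 -0.   ]
 [-0.375 -0.927 -0.001]
 [ 0.     0.001 -1.   ]]
```

Candidate tubs by top pixel:
- (120,230): rim about 0.14 × 0.14 m, so this is the one meant.
- (108,297): rim about 0.10 m, too small.
- A third lies off at about (-0.1,-1.0), out of reach.

The scene crop shows the bare core on the spindle at crop (300,240), with the bigger tub beside it. I'll turn the tool to yaw -90 and hover over the spindle.

Emit:
step_arm --plan "8.7 0 0 0 0 0 5.7; 8.7 0 0 0 0 0 5.7; 8.7 0 0 0 0 0 5.7; 8.7 0 0 0 0 0 5.7; 8.7 0 0 0 0 0 5.7; 8.7 0 0 0 0 0 5.7; 8.7 0 0 0 0 0 5.7; 8.7 0 0 0 0 0 5.7; 8.7 0 0 0 0 0 5.6; 8.7 0 0 0 0 0 5.6; 8.7 0 0 0 0 0 5.6; 8.7 0 0 0 0 0 5.6"

```text
clock: 1.15
tool_pos: [0.2527, 0.6257, 0.2262]
orientation: [180.0, -0.0, -90.3]
force: [0.6, -0.2, 0.3]
opening: 0.087
```

Emit:
step_arm --plan "8.7 2.7 -2.6 0 0 0 0; 8.7 2.7 -2.6 0 0 0 0; 8.7 2.7 -2.6 0 0 0 0; 8.7 2.7 -2.6 0 0 0 0; 8.7 2.7 -2.6 0 0 0 0; 8.7 2.7 -2.6 0 0 0 0; 8.7 2.7 -2.6 0 0 0 0; 8.7 2.7 -2.6 0 0 0 0; 8.7 2.7 -2.6 0 0 0 0; 8.7 2.7 -2.6 0 0 0 0; 8.7 2.7 -2.6 0 0 0 0; 8.7 2.7 -2.6 0 0 0 0"

```text
clock: 2.15
tool_pos: [0.5657, 0.3003, 0.2264]
orientation: [180.0, -0.0, -90.0]
force: [-0.7, 1.0, 0.0]
opening: 0.087
```

```bash
cat >> h.py <<'E'
def shot(fn,name="wrist"):
    c=calibration(name); im=snapshot(name); cv2.imwrite("pics/"+fn+".png",im); np.save("pics/"+fn+".npy",c,allow_pickle=True); return im,c
def lc(fn): return np.load("pics/"+fn+".npy",allow_pickle=True).item()
E
python3 - <<'E'
from h import *
ob=telemetry.get_obs();print({k:ob[k] for k in("clock","joint_pos","tool_pos","orientation","force")})
shot("w1")
E
```

```text
{'clock': 2.15, 'joint_pos': array([ 4.53867346e+01,  1.73426877e+01, -3.97673788e+00, -5.94613760e-03,
       -6.86944863e+01, -4.53672361e+01]), 'tool_pos': array([0.56569903, 0.30034408, 0.22644142]), 'orientation': array([ 1.79986284e+02, -6.00848778e-03, -8.99826619e+01]), 'force': array([-0.71256979,  0.97669353,  0.04903002])}
```

View pics/w1.png

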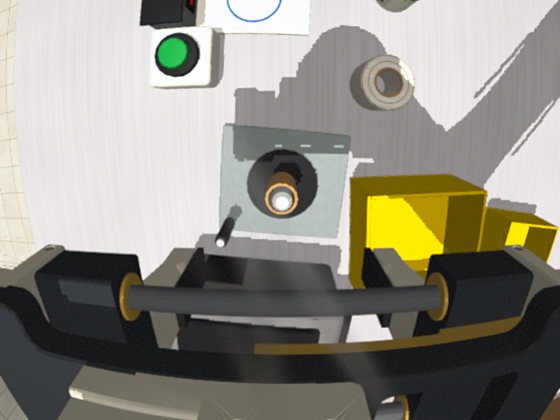

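The wrist view shows the spindle tip at (281,201) inside the core, the flange at about (282,184), the roll at (387,82), the button at (177,54) and the tub at (425,230).

Run:
```python
from h import *
im=cv2.imread("pics/w1.png");c=lc("w1")
hsv=cv2.cvtColor(im,cv2.COLOR_BGR2HSV);H,S,V=[hsv[...,i].astype(int) for i in range(3)]
g=cv2.resize(im[120:250,200:360],None,fx=4,fy=4,interpolation=2);cv2.imwrite("pics/w1a.png",g)
g=cv2.resize(im[40:130,330:450],None,fx=5,fy=5,interpolation=2);cv2.imwrite("pics/w1b.png",g)
print("tcp px",proj("wrist",telemetry.get_obs()["tool_pos"],c))
for p,z in [((281,201),.089),((281.5,197.5),.074),((282,184),.014),((387,82),.06)]: print(p,z,np.round(onz("wrist",p,z,c),4))
for cc,s,m in blobs((H>45)&(H<80)&(S>130)&(V>60),60): print("green",cc,s)
for cc,s,m in blobs((V<50)&(np.arange(420)[:,None]<230)&(np.arange(420)[:,None]>130),300): print("dark",cc,s, np.round(onz("wrist",cc,.014,c),4))
```

```text
tcp px (np.float64(276.5572934678953), np.float64(256.64998321308474))
(281, 201) 0.089 [0.5676 0.3042 0.089 ]
(281.5, 197.5) 0.074 [0.5672 0.3049 0.074 ]
(282, 184) 0.014 [0.5669 0.3051 0.014 ]
(387, 82) 0.06 [0.4606 0.187  0.06  ]
green (np.float64(172.8), np.float64(52.8)) [157, 37, 32, 32, 780]
dark (np.float64(290.0), np.float64(169.8)) [274, 162, 29, 23, 332] [0.5576 0.2882 0.014 ]
```

View pics/w1a.png

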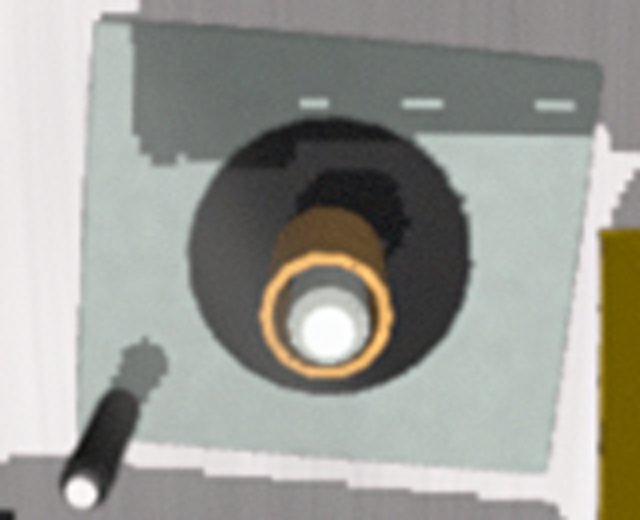

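View pics/w1b.png

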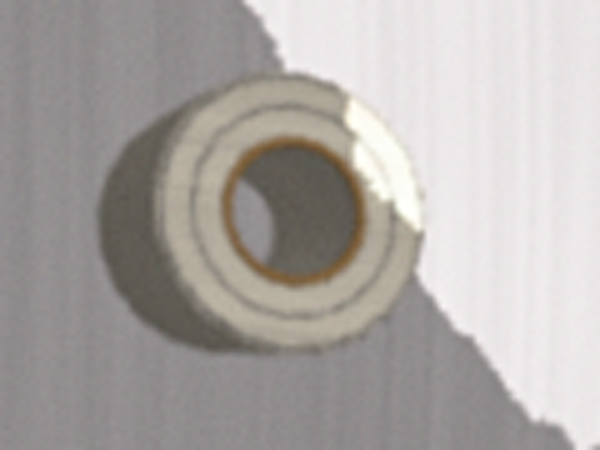

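Run:
```python
from h import *
from scipy.spatial.transform import Rotation as R
def rel(c,ob):
    T=c["camera_from_world"];o=-T[:3,:3].T@T[:3,3];Rt=R.from_euler("xyz",ob["orientation"],degrees=True).as_matrix()
    return np.round(o,4),np.round(Rt.T@(o-ob["tool_pos"]),4),np.round(Rt.T@T[:3,:3].T,3).tolist()
ob=telemetry.get_obs();print(ob["clock"],ob["tool_pos"],ob["orientation"],ob["qvel"])
print(rel(lc("w1"),ob)); print(rel(calibration("wrist"),ob))
shot("w2")
ob=telemetry.get_obs();print(ob["clock"],ob["tool_pos"]);print(rel(calibration("wrist"),ob))
```

```text
2.2 [0.56915984 0.29601964 0.22618108] [-1.79991740e+02 -1.11303834e-01 -9.01413150e+01] [ 3.9643924  -0.90626698 -1.93000885 -0.78581691  0.42189565 -7.53138449]
(array([0.5656, 0.2195, 0.3844]), array([ 0.0769,  0.0033, -0.1581]), [[0.002, 0.954, 0.3], [1.0, -0.001, -0.002], [-0.002, 0.3, -0.954]])
(array([0.5688, 0.2154, 0.3843]), array([ 8.090e-02,  1.000e-04, -1.579e-01]), [[-0.001, 0.955, 0.298], [1.0, 0.001, -0.001], [-0.001, 0.298, -0.955]])
2.25 [0.56747046 0.29795904 0.22593414]
(array([0.567 , 0.2173, 0.384 ]), array([ 0.0809,  0.0002, -0.1579]), [[-0.001, 0.955, 0.298], [1.0, 0.001, -0.001], [-0.001, 0.298, -0.955]])
```

Emit:
step_arm --plan "8.7 0 0 0 0 0 0; 8.7 0 0 0 0 0 0; 8.7 0 0 0 0 0 0; 8.7 0 0 0 0 0 0"

```text
clock: 2.58
tool_pos: [0.5641, 0.3029, 0.2266]
orientation: [180.0, 0.0, -89.9]
force: [0.2, 0.8, 0.0]
opening: 0.0869
```

```bash
cat >> h.py <<'E'
from scipy.spatial.transform import Rotation as Rn
def go(P=None,yaw=None,ob=None):
    ob=ob or telemetry.get_obs(); Rt=Rn.from_euler("xyz",ob["orientation"],degrees=True).as_matrix()
    if P is not None:
        d=np.asarray(P,float)-ob["tool_pos"]; print("shift cm in present tool axes",np.round(100*Rt.T@d,2))
    # residual tilt
    if yaw is None: yaw=ob["orientation"][2]
    Rg=Rn.from_euler("xyz",[180,0,yaw],degrees=True).as_matrix()
    print("turn deg",np.round(np.degrees(Rn.from_matrix(Rt.T@Rg).as_rotvec()),2))
    if P is not None: print("shift after turn",np.round(100*Rg.T@d,2))
E
python3 - <<'E'
from h import *
im,c=shot("w3"); ob=telemetry.get_obs();print(ob["tool_pos"],ob["orientation"],proj("wrist",ob["tool_pos"]))
go((.5669,.3049,.032),-90)
g=cv2.resize(im[120:250,200:360],None,fx=4,fy=4,interpolation=2);cv2.imwrite("pics/w3a.png",g)
E
```

```text
[0.56413583 0.30292209 0.22665697] [-1.79996487e+02  9.81053680e-03 -8.98938217e+01] (np.float64(282.9779131169834), np.float64(264.00823475456593))
shift cm in present tool axes [-0.19 -0.28 19.47]
turn deg [-0.    0.01  0.11]
shift after turn [-0.2  -0.28 19.47]
```

View pics/w3a.png

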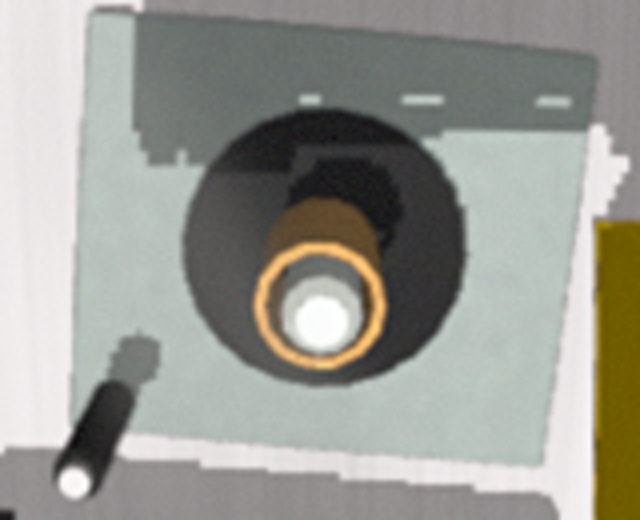

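Run:
```python
from h import *
c=lc("w3"); f=lambda x,y:(200+x/4,120+y/4)
for n,p,z in [("tip",(323,315),.087),("coretop",(320,305),.074),("flange",(324.5,247),.014)]: print(n,np.round(onz("wrist",f(*p),z,c),4))
for p,z in [((183,247),.014),((466,247),.014),((324,110),.014),((324,385),.014)]: print(np.round(onz("wrist",f(*p),z,c),4))
```

```text
tip [0.5663 0.3052 0.087 ]
coretop [0.5671 0.3063 0.074 ]
flange [0.5663 0.305  0.014 ]
[0.6078 0.3049 0.014 ]
[0.5249 0.3049 0.014 ]
[0.5664 0.2649 0.014 ]
[0.5665 0.3475 0.014 ]
```

Emit:
step_arm --plan "8.7 -0.26 -0.24 0 0 0 0; 8.7 0 0 2.5 0 0 0; 8.7 0 0 3.5 0 0 0; 8.7 0 0 3.5 0 0 0; 8.7 0 0 3.5 0 0 0; 8.7 0 0 2.5 0 0 0; 8.7 0 0 2 0 0 0; 8.7 0 0 1.5 0 0 0; 8.7 0 0 0.3 0 0 0; 8.7 0 0 0 0 0 0; 8.7 0 0 0 0 0 0"

```text
clock: 3.55
tool_pos: [0.5676, 0.3052, 0.0344]
orientation: [-180.0, 0.0, -89.9]
force: [-0.1, 0.1, 0.5]
opening: 0.0872
```

Emit:
step_arm --plan "2.5 0 0 0 0 0 0; 2.5 0 0 0 0 0 0; 2.5 0 0 0 0 0 0; 2.5 0 0 0 0 0 0; 2.5 0 0 0 0 0 0; 2.5 0 0 0 0 0 0; 2.5 0 0 0 0 0 0; 2.5 0 0 0 0 0 0"

```text
clock: 4.22
tool_pos: [0.5672, 0.3045, 0.0336]
orientation: [-180.0, 0.0, -90.0]
force: [0.4, -0.5, -1.4]
opening: 0.0392
```

Emit:
step_arm --plan "2.5 0 0 0 0 0 0; 2.5 0 0 0 0 0 0; 2.5 0 0 0 0 0 0; 2.5 0 0 0 0 0 0; 2.5 0 0 0 0 0 0"

```text
clock: 4.63
tool_pos: [0.5672, 0.3045, 0.0335]
orientation: [-180.0, -0.0, -90.0]
force: [-0.0, -0.0, -0.0]
opening: 0.0327
```

Emit:
step_arm --plan "2.5 0 0 -2 0 0 0; 2.5 0 0 -3 0 0 0; 2.5 0 0 -3.5 0 0 0; 2.5 0 0 -2.5 0 0 0; 2.5 -1 3 0 0 0 0; 2.5 -1.2 3.2 0 0 0 0; 2.5 -1.2 3.2 0 0 0 0; 2.5 -1.2 3.2 0 0 0 0; 2.5 -1 3 0 0 0 0; 2.5 0 0 0 0 0 0; 2.5 0 0 0 0 0 0; 2.5 0 0 0 0 0 0"

```text
clock: 5.63
tool_pos: [0.4113, 0.3608, 0.1438]
orientation: [-180.0, 0.0, -89.9]
force: [0.0, 1.1, -0.5]
opening: 0.033
```

Run:
```python
from h import *
shot("w4");shot("t4","top");ob=telemetry.get_obs();print(ob["tool_pos"],ob["opening"])
```

```text
[0.41189469 0.36029502 0.14349732] 0.03295865575831078
```

View pics/w4.png

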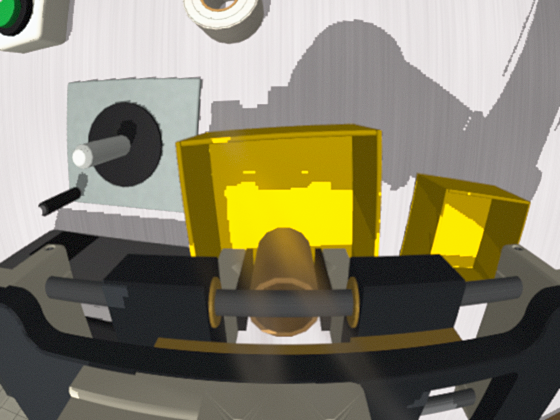

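View pics/t4.png

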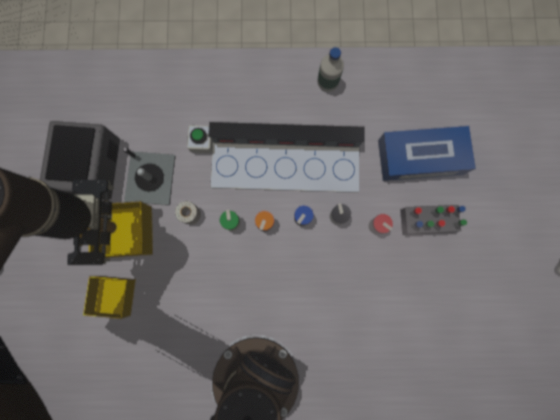

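The core is held over the tub at wrist (285,290), and the near rim runs from (178,142) to (382,128).

Run:
```python
from h import *
c=lc("w4")
for p in [(178,142),(382,130)]: print(np.round(onz("wrist",p,.09,c),4))
print(proj("wrist",(.41,.42,.09),c),np.round(onz("wrist",(415,175),.065,c),3),np.round(onz("wrist",(529,202),.065,c),3))
```

```text
[0.4819 0.2992 0.09  ]
[0.3454 0.2913 0.09  ]
(np.float64(284.703985244856), np.float64(300.05807598932455)) [0.308 0.326 0.065] [0.179 0.347 0.065]
```

Emit:
step_arm --plan "2.5 0 0 2 0 0 0; 2.5 0 0 2.5 0 0 0; 2.5 0 0 2 0 0 0; 2.5 0 0 0 0 0 0; 2.5 0 0 0 0 0 0; 6 0 0 0 0 0 0; 6 0 0 0 0 0 0; 6 0 0 0 0 0 0; 6 0 0 0 0 0 0; 6 0 0 0 0 0 0; 6 0 0 0 0 0 0"

```text
clock: 6.65
tool_pos: [0.4113, 0.3607, 0.079]
orientation: [-180.0, 0.0, -90.0]
force: [-0.6, -0.2, -0.7]
opening: 0.0595
```

Emit:
step_arm --plan "6 0 0 -2 0 0 0; 6 0 0 -3 0 0 0; 8 0 0 -3 0 0 0; 8.7 3 -1 -2 0 0 0; 8.7 3.5 -1 0 0 0 0; 8.7 3.5 -1 0 0 0 0; 8.7 3.5 -1 0 0 0 0; 8.7 3 -0.5 0 0 0 0; 8.7 1 0 0 0 0 0; 8.7 0 0 0 0 0 0; 8.7 0 0 0 0 0 0; 8.7 0 0 0 0 0 0"

```text
clock: 7.65
tool_pos: [0.4564, 0.1862, 0.1788]
orientation: [-180.0, 0.0, -90.0]
force: [-0.5, -0.3, 0.0]
opening: 0.0872
```

Run:
```python
from h import *
im,c=shot("w5");shot("t5","top");ob=telemetry.get_obs();print(ob["clock"],ob["tool_pos"],ob["orientation"],ob["opening"])
shot("s5","scene")
```

```text
7.75 [0.45623231 0.18652654 0.17855832] [-1.79994099e+02  5.54719886e-03 -8.99244872e+01] 0.08680295601099647
```

View pics/w5.png

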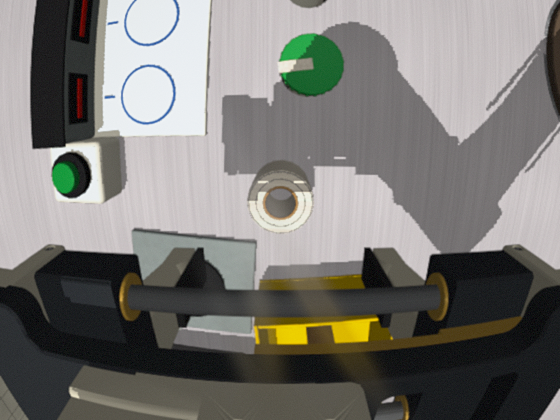

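View pics/s5.png

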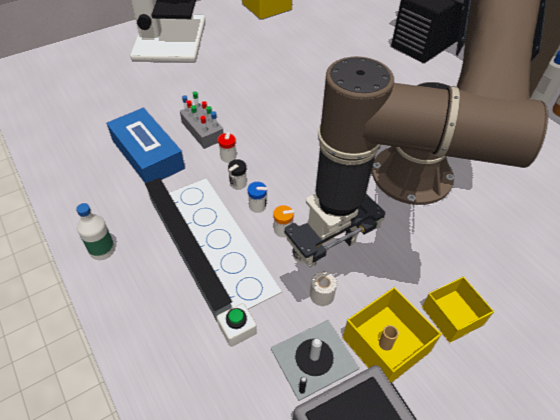

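The core stands in the big tub at scene (389,338), and the bare spindle is at (315,350). The roll's top is at wrist (280,202).

Run:
```python
from h import *
im=cv2.imread("pics/w5.png");c=lc("w5")
cv2.imwrite("pics/w5a.png",cv2.resize(im[140:250,230:340],None,fx=5,fy=5,interpolation=2))
```

```text
(no output)
```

View pics/w5a.png

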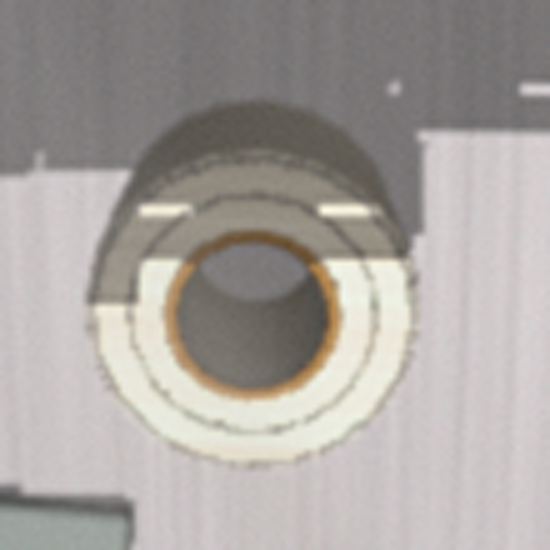

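Run:
```python
from h import *
c=lc("w5"); f=lambda x,y:onz("wrist",(230+x/5,140+y/5),.06,c)
for a in [((92,309),(414,309),(253,152),(253,466)),((168,315),(340,315),(254,232),(254,400))]:
    P=np.array([f(*p) for p in a]); print(np.round(P[:,:2],4).tolist(), "ctr",P[:2,0].mean(),P[2:,1].mean())
go((P[:2,0].mean(),P[2:,1].mean(),.02),-90)
```

```text
[[0.4872, 0.1855], [0.43, 0.1856], [0.4585, 0.1573], [0.4587, 0.2155]] ctr 0.4586097594951942 0.1863864285442181
[[0.4737, 0.1867], [0.4431, 0.1867], [0.4584, 0.1715], [0.4585, 0.2027]] ctr 0.45841867928837965 0.18709941355761517
shift cm in present tool axes [-0.06 -0.23 15.85]
turn deg [ 0.   -0.    0.08]
shift after turn [-0.06 -0.23 15.85]
```

Emit:
step_arm --plan "8.7 -0.06 -0.23 1.5 0 0 0; 8.7 0 0 3 0 0 0; 8.7 0 0 3 0 0 0; 8.7 0 0 3 0 0 0; 8.7 0 0 2.5 0 0 0; 8.7 0 0 1.7 0 0 0; 8.7 0 0 0.9 0 0 0; 8.7 0 0 0 0 0 0; 8.7 0 0 0 0 0 0; 5.5 0 0 0 0 0 0; 5.5 0 0 0 0 0 0; 5.5 0 0 0 0 0 0"

```text
clock: 8.8
tool_pos: [0.4591, 0.1867, 0.0237]
orientation: [-179.9, 0.1, -90.0]
force: [-0.4, -0.1, -0.4]
opening: 0.0726
```

Emit:
step_arm --plan "5.5 0 0 0 0 0 0; 5.5 0 0 0 0 0 0; 5.5 0 0 0 0 0 0; 5.5 0 0 0 0 0 0; 5.5 0 0 0 0 0 0"

```text
clock: 9.22
tool_pos: [0.4589, 0.1863, 0.0232]
orientation: [-180.0, 0.0, -90.0]
force: [-1.5, -0.2, 6.6]
opening: 0.0591
```

Emit:
step_arm --plan "5.5 0 0 -1.5 0 0 0; 5.5 0 0 -3 0 0 0; 5.5 0 0 -3.5 0 0 0; 5.5 0 0 -3.5 0 0 0; 5.5 -2.4 -2.2 0 0 0 0; 5.5 -2.4 -2.2 0 0 0 0; 5.5 -2.4 -2.2 0 0 0 0; 5.5 -2.4 -2.1 0 0 0 0; 5.5 -2.2 -2 0 0 0 0; 5.5 0 0 0 0 0 0; 5.5 0 0 0 0 0 0; 5.5 0 0 0 0 0 0"

```text
clock: 10.22
tool_pos: [0.5648, 0.3036, 0.1365]
orientation: [179.9, -0.1, -90.0]
force: [0.1, -0.4, -0.5]
opening: 0.0591
```

Run:
```python
from h import *
im,c=shot("w6");ob=telemetry.get_obs();print(ob["clock"],ob["tool_pos"],ob["orientation"],ob["opening"],ob["force"])
go((.5666,.3052,.14),-90)
print(proj("wrist",(.5666,.3055,.014),c))
```

```text
10.2667 [0.56473354 0.3033927  0.13701626] [ 1.79930766e+02 -4.71031389e-02 -9.00048090e+01] 0.05838514189849389 [-0.14373605  0.39856425 -0.70569298]
shift cm in present tool axes [-0.18 -0.19 -0.3 ]
turn deg [ 0.07 -0.05 -0.  ]
shift after turn [-0.18 -0.19 -0.3 ]
(np.float64(280.78578710741385), np.float64(203.6058255564681))
```

View pics/w6.png

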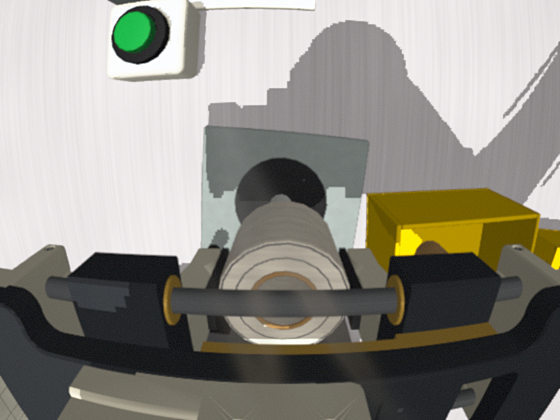

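Run:
```python
from h import *
c=lc("w6");im=cv2.imread("pics/w6.png")
cv2.imwrite("pics/w6a.png",cv2.resize(im[170:360,200:370],None,fx=4,fy=3.1,interpolation=2))
for p in [(283.5,301)]: print(np.round(onz("wrist",p,.1737,c),4))
```

```text
[0.5646 0.3031 0.1737]
```

View pics/w6a.png

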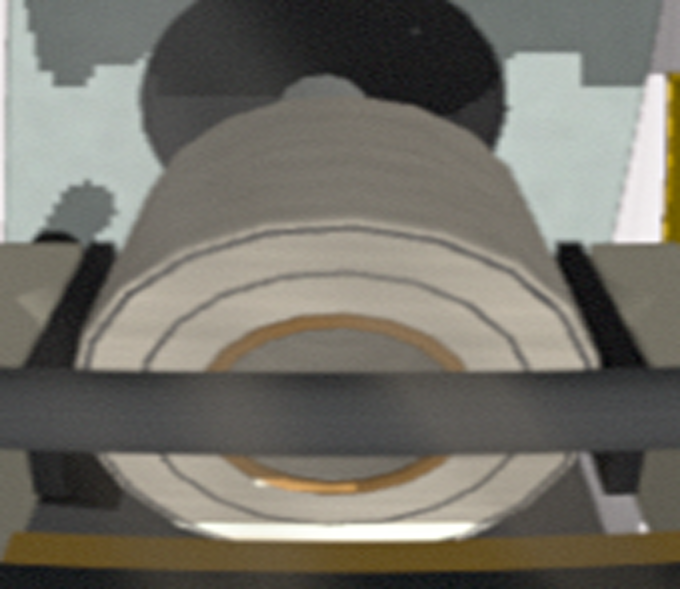

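Emit:
step_arm --plan "5.5 -0.2 -0.18 1 0 0 0; 5.5 0 0 1 0 0 0; 5.5 0 0 0 0 0 0; 5.5 0 0 0.5 0 0 0; 5.5 0 0 0.5 0 0 0; 5.5 0 0 0.5 0 0 0; 5.5 0 0 0.5 0 0 0; 5.5 0 0 0 0 0 0"

```text
clock: 10.93
tool_pos: [0.5667, 0.3057, 0.0962]
orientation: [179.9, -0.1, -90.0]
force: [-0.4, 0.2, -1.7]
opening: 0.0587
```

Roll's underside is at about 0.073, below the tip, with no contact force. I'll keep lowering.

Emit:
step_arm --plan "5.5 0 0 1 0 0 0; 5.5 0 0 1.2 0 0 0; 5.5 0 0 1.2 0 0 0; 5.5 0 0 1.2 0 0 0; 5.5 0 0 0.6 0 0 0; 5.5 0 0 0.3 0 0 0; 5.5 0 0 0 0 0 0"

```text
clock: 11.52
tool_pos: [0.5669, 0.3057, 0.0413]
orientation: [179.9, -0.1, -90.0]
force: [0.2, -0.4, -1.2]
opening: 0.0589
```

Emit:
step_arm --plan "5.5 0 0 0.2 0 0 0; 5.5 0 0 0.2 0 0 0; 5.5 0 0 0 0 0 0; 5.5 0 0 0 0 0 0"

```text
clock: 11.85
tool_pos: [0.5675, 0.3062, 0.0389]
orientation: [-180.0, 0.0, -90.0]
force: [0.6, -0.5, -1.3]
opening: 0.0586
```

Emit:
step_arm --plan "5.5 0 0 0.15 0 0 0; 5.5 0 0 0.1 0 0 0; 5.5 0 0 0 0 0 0; 5.5 0 0 0 0 0 0"

```text
clock: 12.18
tool_pos: [0.5676, 0.3064, 0.0373]
orientation: [-179.9, 0.0, -90.0]
force: [-1.7, -0.9, 5.8]
opening: 0.0591
```

Emit:
step_arm --plan "8.7 0 0 0 0 0 0; 8.7 0 0 0 0 0 0; 8.7 0 0 0 0 0 0; 8.7 0 0 0 0 0 0; 8.7 0 0 -1 0 0 0; 8.7 0 0 -3 0 0 0; 8.7 0 0 -3 0 0 0; 8.7 0 0 -3 0 0 0; 8.7 0 0 -3 0 0 0; 8.7 0 0 -2 0 0 0; 8.7 0 0 0 0 0 0; 8.7 0 0 0 0 0 0"

```text
clock: 13.18
tool_pos: [0.5678, 0.3066, 0.1884]
orientation: [-179.9, 0.1, -90.0]
force: [0.5, -1.1, -1.4]
opening: 0.0869
```

Run:
```python
from h import *
im,c=shot("w7");ob=telemetry.get_obs();print(ob["clock"],ob["tool_pos"],ob["opening"],ob["force"])
cv2.imwrite("pics/w7a.png",cv2.resize(im[140:260,210:360],None,fx=5,fy=5,interpolation=2))
```

```text
13.2333 [0.56716716 0.30611317 0.18669457] 0.0871077794539182 [-0.03456491 -0.04094388 -1.40584826]
```

View pics/w7a.png

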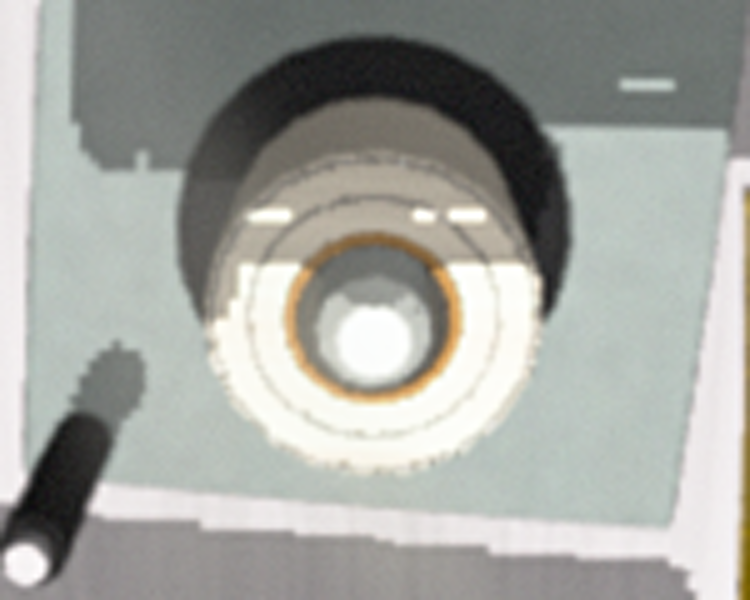

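The roll is seated: the bore ring at crop (373,317) surrounds the spindle tip at (372,335), and it sits concentric on the flange. Next I'll measure the bay and pots.

```bash
cat > meas.py <<'E'
from h import *
def pots(im,name="top",cal=None,show=True):
    hsv=cv2.cvtColor(im,cv2.COLOR_BGR2HSV);H,S,V=[hsv[...,i].astype(int) for i in range(3)]
    return hsv
E
python3 - <<'E'
from h import *
im,c=shot("t8","top")
hsv=cv2.cvtColor(im,cv2.COLOR_BGR2HSV);H,S,V=[hsv[...,i].astype(int) for i in range(3)]
sub=np.zeros(H.shape,bool); sub[150:190,208:366]=True
m=(H>95)&(H<125)&(S>55)&sub
print(V[166,217],S[166,215:220],H[166,215:220])
P=[]
for cc,s,mm in blobs(m,40):
    e=cv2.fitEllipse(np.argwhere(mm)[:,::-1].astype(np.float32)) 
    ctr=(s[0]+(s[2]-1)/2,s[1]+(s[3]-1)/2)
    w=onz("top",cc,.008); print(cc,s,ctr,np.round(w,4)); 
g=cv2.resize(im[120:245,200:400],None,fx=4,fy=4,interpolation=2);cv2.imwrite("pics/t8a.png",g)
E
```

```text
160 [29 42 30 21 18] [110 110 109 107 110]
```

View pics/t8a.png

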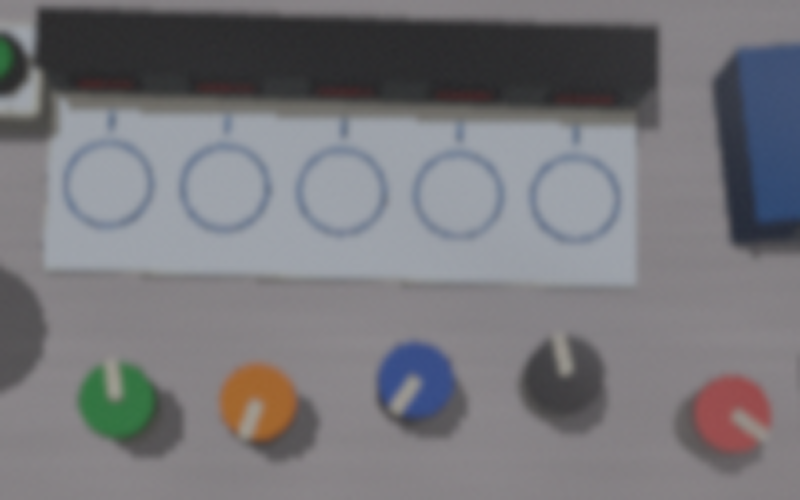

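Run:
```python
from h import *
f=lambda p,z:onz("top",(200+p[0]/4,120+p[1]/4),z)
R=np.array([f(p,.008) for p in [(109,184),(226,188),(342,191),(459,195),(575,198)]]);print("places 4..0",np.round(R[:,:2],4).tolist(),np.linalg.norm(np.diff(R,axis=0),axis=1))
d=R[0]-R[-1];print("bay yaw",np.degrees(np.arctan2(d[1],d[0]))-90)
L=dict(green=((118,401),(111,360)),orange=((259,403),(245,437)),blue=((416,381),(398,412)),black=((563,376),(558,336)),red=((733,414),(766,439)))
for k,(a,b) in L.items():
    A=f(a,.074);B=f(b,.074); v=B-A; print(k,np.round(A[:2],4),"strip deg",round(np.degrees(np.arctan2(v[1],v[0])),1),"len",round(np.linalg.norm(v),4))
```

```text
places 4..0 [[0.5975, 0.08], [0.5937, -0.005], [0.5906, -0.0893], [0.5868, -0.1744], [0.5837, -0.2588]] [0.08513523 0.08439008 0.08514834 0.08441827]
bay yaw -2.335237753424906
green [0.4308 0.064 ] strip deg 10.0 len 0.0283
orange [ 0.4284 -0.0306] strip deg 157.4 len 0.0247
blue [ 0.4422 -0.1363] strip deg 149.1 len 0.0243
black [ 0.4446 -0.2354] strip deg 5.2 len 0.0274
red [ 0.4176 -0.3489] strip deg -128.7 len 0.0273
```

Rings are 85 mm apart as they should be, and the bay's yaw is about -2.3°. I'll take the green pot first and hover over it.

Emit:
step_arm --plan "8.7 1.5 0.8 0 0 0 0; 8.7 3 1.7 0 0 0 0; 8.7 3 1.7 0 0 0 0; 8.7 3 1.7 0 0 0 0; 8.7 3 1.7 0 0 0 0; 8.7 3 1.7 0 0 0 0; 8.7 3 1.7 0 0 0 0; 8.7 3 1.7 0 0 0 0; 8.7 1.5 0.8 0 0 0 0; 8.7 0 0 0 0 0 0; 8.7 0 0 0 0 0 0; 8.7 0 0 0 0 0 0"

```text
clock: 14.28
tool_pos: [0.4327, 0.0663, 0.1858]
orientation: [180.0, -0.0, -90.0]
force: [0.3, -0.5, 0.2]
opening: 0.0868
```

Run:
```python
from h import *
im,c=shot("w9");ob=telemetry.get_obs();print(ob["clock"],ob["tool_pos"],ob["orientation"])
```

```text
14.3333 [0.43281911 0.0666091  0.18577079] [ 1.79978553e+02 -2.00399077e-02 -8.99765438e+01]
```

View pics/w9.png

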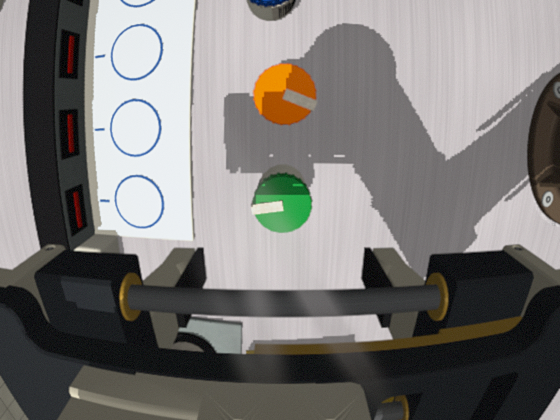

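Wrist shows the green lid at (282,203) with its strip toward (255,209), orange at (284,94), and rings at (139,202), (134,128) and (136,52).

```bash
cat > meas.py <<'E'
from h import *
HUE=dict(red=(0,5,130,60),orange=(8,20,130,60),green=(45,80,100,40),blue=(100,125,110,40))
def lid(im,col,name,c,near=None,amin=150,z=.074):
    hsv=cv2.cvtColor(im,cv2.COLOR_BGR2HSV);H,S,V=[hsv[...,i].astype(int) for i in range(3)]
    if col=="black": m=(V<75)&(S<90)
    else:
        a,b,s,v=HUE[col]; m=(H>=a)&(H<=b)&(S>s)&(V>v)
        if col=="red": m|=(H>=174)&(S>s)&(V>v)
    best=None
    for cc,s,mm in blobs(m,amin):
        d=0 if near is None else np.hypot(cc[0]-near[0],cc[1]-near[1])
        if best is None or (d<best[0] if near is not None else s[4]>best[1][4]): best=(d,s,mm)
    mm=best[2].astype(np.uint8)
    cnt=np.vstack(cv2.findContours(mm,0,cv2.CHAIN_APPROX_NONE)[0]); hull=cv2.convexHull(cnt)
    W=np.array([onz(name,p[0],z,c)[:2] for p in cnt])*1000
    W2=np.array([onz(name,p[0],z,c)[:2] for p in hull])*1000
    (x,y),r=cv2.minEnclosingCircle(W2.astype(np.float32))
    hm=np.zeros(mm.shape,np.uint8); cv2.fillConvexPoly(hm,hull,1); hm=cv2.erode(hm,np.ones((3,3),np.uint8))
    st=(hm>0)&(S<90)&(V>110)&(mm==0) if col!="black" else (hm>0)&(V>110)
    bl=blobs(st,5); 
    if bl:
        b=max(bl,key=lambda t:t[1][4]); q=np.array([onz(name,p[::-1],z,c)[:2] for p in np.argwhere(b[2])])*1000
        u,s_,vt=np.linalg.svd(q-q.mean(0)); dirv=vt[0]; v=q.mean(0)-[x,y]; dirv=dirv*np.sign(dirv@v)
        print(col,"px",np.round(hull[:,0].mean(0)),"ctr mm",np.round([x,y],1),"r",round(r,1),"hullarea r",round(np.sqrt(cv2.contourArea(W2.astype(np.float32))/np.pi),1),
          "strip(ctr)",round(np.degrees(np.arctan2(v[1],v[0])),1),"strip(pca)",round(np.degrees(np.arctan2(dirv[1],dirv[0])),1),"n",len(q),"sv",np.round(s_/np.sqrt(len(q)),1))
    else: print(col,np.round([x,y],1),r,"no strip")
    return x/1000,y/1000
E
python3 - <<'E'
from meas import *
im=cv2.imread("pics/w9.png");c=lc("w9")
lid(im,"green","wrist",c,(282,203)); lid(im,"orange","wrist",c,(284,94))
it=cv2.imread("pics/t8.png")
for k,n in dict(green=(229,220),orange=(264,220),blue=(304,215),red=(383,223)).items(): lid(it,k,"top",None,n,60)
for p in [(139,202),(134.5,128)]: print(np.round(onz("wrist",p,.008,c),4))
cv2.imwrite("pics/w9a.png",cv2.resize(im[80:245,90:200],None,fx=3.5,fy=3.5,interpolation=2))
cv2.imwrite("pics/w9b.png",cv2.resize(im[160:245,230:335],None,fx=5,fy=5,interpolation=2))
E
```

```text
green px [285. 208.] ctr mm [433.6  64.5] r 26.5 hullarea r 25.4 strip(ctr) 18.8 strip(pca) 7.0 n 312 sv [6.8 3. ]
orange px [284.  94.] ctr mm [431.8 -28.2] r 26.0 hullarea r 25.5 strip(ctr) 159.9 strip(pca) 158.7 n 311 sv [6.9 2.5]
green px [229. 220.] ctr mm [431.2  66.1] r 23.7 hullarea r 22.6 strip(ctr) 9.6 strip(pca) -2.7 n 34 sv [5.5 3.6]
orange px [265. 220.] ctr mm [429.5 -29. ] r 24.5 hullarea r 23.3 strip(ctr) 150.8 strip(pca) 162.9 n 24 sv [5.4 2.7]
blue px [304. 214.] ctr mm [ 443.6 -134.5] r 24.1 hullarea r 22.9 strip(ctr) 142.0 strip(pca) 140.7 n 38 sv [6.3 3.7]Traceback (most recent call last):
  File "<stdin>", line 5, in <module>
  File "meas.py", line 13, in lid
    mm=best[2].astype(np.uint8)
       ~~~~^^^
TypeError: 'NoneType' object is not subscriptable
```

Run:
```python
from meas import *
im=cv2.imread("pics/w9.png");c=lc("w9")
cv2.imwrite("pics/w9a.png",cv2.resize(im[80:245,90:200],None,fx=3.5,fy=3.5,interpolation=2))
cv2.imwrite("pics/w9b.png",cv2.resize(im[160:245,230:335],None,fx=5,fy=5,interpolation=2))
```

```text
(no output)
```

View pics/w9a.png

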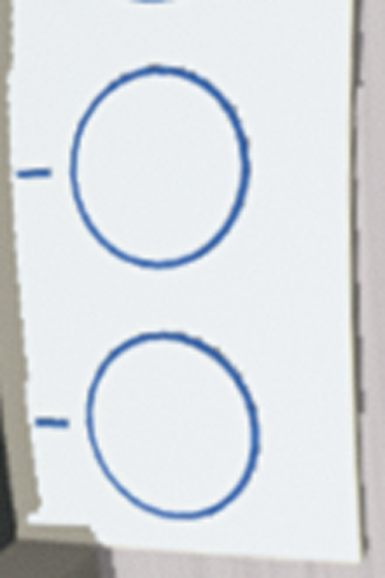

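View pics/w9b.png

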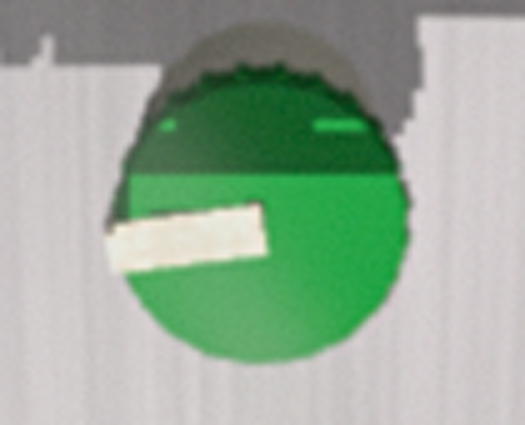

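Run:
```python
from meas import *
c=lc("w9"); f=lambda x,y,z=.074:onz("wrist",(230+x/5,160+y/5),z,c)
a,b=f(265,231),f(115,249);v=b-a;print("strip",np.degrees(np.arctan2(v[1],v[0])))
for p in [(128,222),(410,222),(268,364),(268,82)]: print(np.round(f(*p)[:2],4))
g=lambda x,y:onz("wrist",(90+x/3.5,80+y/3.5),.008,c)
for p in [(88,426),(258,426),(173,332),(173,518),(72,167),(249,167),(160,67),(160,267)]: print(p,np.round(g(*p)[:2],4))
go((.4345,.0655,.035),-90)
```

```text
strip 7.071153164619189
[0.4565 0.0659]
[0.4075 0.066 ]
[0.4322 0.0924]
[0.4322 0.0412]
(88, 426) [0.631  0.0816]
(258, 426) [0.567  0.0821]
(173, 332) [0.594  0.0505]
(173, 518) [0.6026 0.1142]
(72, 167) [ 0.6268 -0.0052]
(249, 167) [ 0.5633 -0.0006]
(160, 67) [ 0.5925 -0.0343]
(160, 267) [0.5966 0.0292]
shift cm in present tool axes [ 0.11 -0.17 15.08]
turn deg [ 0.02 -0.02  0.02]
shift after turn [ 0.11 -0.17 15.08]
```

Emit:
step_arm --plan "8.7 0 0.05 2 0 0 0; 8.7 0 0 3.5 0 0 0; 8.7 0 0 3.5 0 0 0; 8.7 0 0 3 0 0 0; 8.7 0 0 2.3 0 0 0; 8.7 0 0 1.5 0 0 0; 8.7 0 0 0.5 0 0 0; 8.7 0 0 0 0 0 0; 4.5 0 0 0 0 0 0; 4.5 0 0 0 0 0 0; 4.5 0 0 0 0 0 0; 4.5 0 0 0 0 0 0"

```text
clock: 15.33
tool_pos: [0.4325, 0.0665, 0.024]
orientation: [-179.9, 0.1, -90.0]
force: [0.5, 0.5, 0.3]
opening: 0.0659
```

Emit:
step_arm --plan "4.5 0 0 0 0 0 0; 4.5 0 0 0 0 0 0; 4.5 0 0 0 0 0 0; 4.5 0 0 0 0 0 0; 4.5 0 0 0 0 0 0; 4.5 0 0 0 0 0 0"

```text
clock: 15.83
tool_pos: [0.4323, 0.0663, 0.0236]
orientation: [-179.9, 0.0, -90.0]
force: [-0.4, 1.1, 6.4]
opening: 0.0518
```

Run:
```python
from meas import *
ob=telemetry.get_obs(); print(ob["tool_pos"],ob["opening"],ob["force"])
go((.599,.0822,.07),-100.3)
```

```text
[0.43234991 0.06634927 0.02363083] 0.05180119895732206 [-0.40584758  1.0832682   6.35148353]
shift cm in present tool axes [ -1.58 -16.67  -4.62]
turn deg [-0.06  0.03 10.32]
shift after turn [ -4.54 -16.11  -4.64]
```

Emit:
step_arm --plan "4.5 0 0 -1.5 0 0 0; 4.5 0 0 -3 0 0 0; 4.5 -0.2 -2 -0.1 0 0 0; 4.5 -0.3 -3 0 0 0 0; 4.5 -0.3 -3 0 0 0 0; 4.5 -0.3 -3 0 0 0 0; 4.5 -0.3 -3 0 0 0 0; 4.5 -0.2 -2.7 0 0 0 0; 4.5 0 0 0 0 0 5.2; 4.5 0 0 0 0 0 5.1; 4.5 0 0 0 0 0 0; 4.5 0 0 0 0 0 0"

```text
clock: 16.83
tool_pos: [0.5983, 0.0819, 0.0685]
orientation: [179.9, -0.0, -100.2]
force: [0.6, -0.5, -2.3]
opening: 0.052
```

Run:
```python
from meas import *
im,c=shot("w10");ob=telemetry.get_obs(); print(ob["tool_pos"],ob["orientation"],ob["opening"],ob["force"])
go((.599,.0822,.032),-100.3)
```

```text
[0.59836546 0.0819737  0.06874531] [ 1.79959374e+02 -2.02527979e-02 -1.00121176e+02] 0.051719710434004494 [-0.29874287  1.2153206  -1.02815897]
shift cm in present tool axes [-0.03 -0.06  3.67]
turn deg [ 0.04 -0.02  0.18]
shift after turn [-0.03 -0.06  3.67]
```

View pics/w10.png

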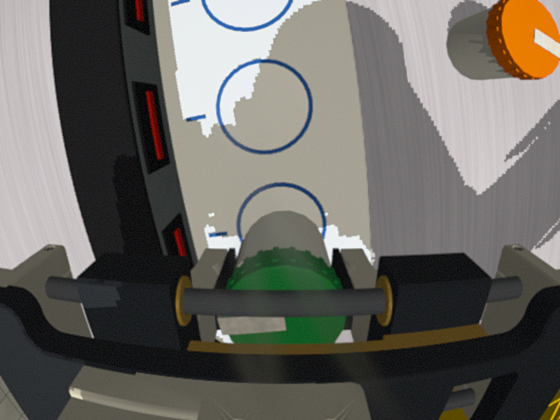

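Emit:
step_arm --plan "4.5 0 -0.06 1.2 0 0 0; 4.5 0 0 1.2 0 0 0; 4.5 0 0 0.7 0 0 0; 4.5 0 0 0.3 0 0 0; 4.5 0 0 0.1 0 0 0; 4.5 0 0 0 0 0 0; 4.5 0 0 0 0 0 0"

```text
clock: 17.47
tool_pos: [0.5997, 0.0821, 0.0344]
orientation: [-180.0, 0.0, -100.3]
force: [-0.1, -0.5, -1.9]
opening: 0.0516
```

Emit:
step_arm --plan "4.5 0 0 0.15 0 0 0; 4.5 0 0 0.1 0 0 0; 4.5 0 0 0 0 0 0; 4.5 0 0 0 0 0 0"

```text
clock: 17.8
tool_pos: [0.5995, 0.0821, 0.0317]
orientation: [-180.0, 0.0, -100.3]
force: [0.4, -0.5, -2.0]
opening: 0.0513
```

Emit:
step_arm --plan "4.5 0 0 0.08 0 0 0; 4.5 0 0 0 0 0 0; 6.8 0 0 0 0 0 0; 6.8 0 0 0 0 0 0; 6.8 0 0 0 0 0 0; 6.8 0 0 0 0 0 0; 6.8 0 0 -1.5 0 0 0; 6.8 0 0 -3 0 0 0; 6.8 0 0 -3.5 0 0 0; 6.8 0 0 -3.5 0 0 0; 6.8 0 0 -3 0 0 0; 6.8 0 0 -1 0 0 0"

```text
clock: 18.8
tool_pos: [0.6017, 0.0825, 0.1912]
orientation: [-179.6, 0.2, -100.2]
force: [0.8, -0.7, -0.2]
opening: 0.0679
```

Emit:
step_arm --plan "8.7 0 0 0 0 0 0; 8.7 0 0 0 0 0 0; 8.7 0 0 0 0 0 0"

```text
clock: 19.05
tool_pos: [0.5986, 0.0818, 0.1844]
orientation: [179.9, -0.0, -100.3]
force: [-1.0, -0.2, -1.0]
opening: 0.0823
```

Run:
```python
from meas import *
im,c=shot("w11");ob=telemetry.get_obs(); print(ob["clock"],ob["tool_pos"],ob["orientation"],ob["opening"],ob["force"])
lid(im,"green","wrist",c,(282,203),z=.082)
```

```text
19.1 [0.59853821 0.08175188 0.18406401] [ 1.79861826e+02 -7.12757315e-02 -1.00304221e+02] 0.08497681784205133 [ 0.30458366 -0.08846504 -0.47315549]
green px [284. 208.] ctr mm [598.6  80.5] r 26.5 hullarea r 25.6 strip(ctr) 7.4 strip(pca) -2.4 n 339 sv [7. 3.]
```

View pics/w11.png

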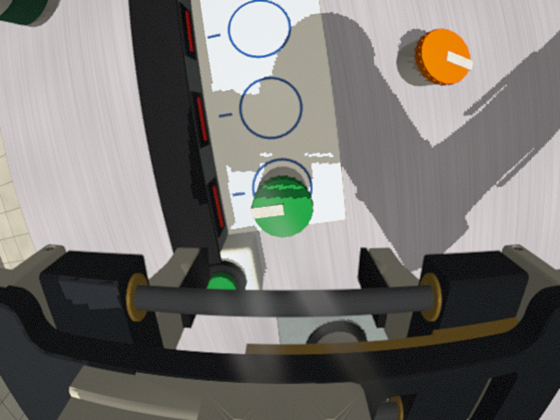

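Green now stands at wrist (283,206) with its strip at -2.4°, matching the bay's -2.3°. Ring 3 is at (271,108). I'll measure that ring and then go to orange at (443,56).

Run:
```python
from meas import *
im=cv2.imread("pics/w11.png");c=lc("w11")
cv2.imwrite("pics/w11a.png",cv2.resize(im[65:155,225:325],None,fx=5,fy=5,interpolation=2))
cv2.imwrite("pics/w11b.png",cv2.resize(im[140:250,230:350],None,fx=5,fy=5,interpolation=2))
lid(im,"orange","wrist",c,(443,56))
go((.432,-.028,.186),50)
```

```text
orange px [442.  57.] ctr mm [435.7 -27.3] r 28.9 hullarea r 27.1 strip(ctr) 168.5 strip(pca) 158.5 n 212 sv [6.7 2.7]
shift cm in present tool axes [13.78 14.42 -0.14]
turn deg [ 1.400e-01  1.600e-01 -1.503e+02]
shift after turn [-19.11  -5.7   -0.19]
```

View pics/w11a.png

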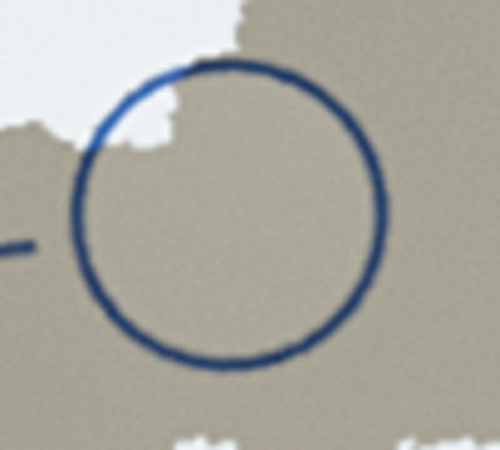

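View pics/w11b.png

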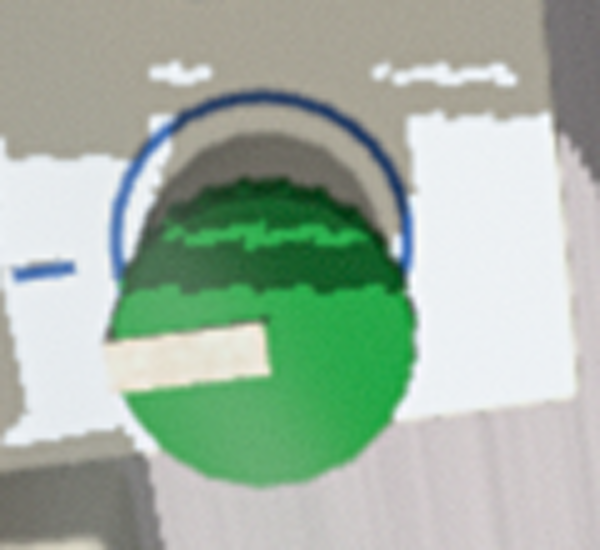

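Emit:
step_arm --plan "8.7 0 0 0 0 0 -6.5; 8.7 0 0 0 0 0 -6.5; 8.7 0 0 0 0 0 -6.5; 8.7 0 0 0 0 0 -6.5; 8.7 0 0 0 0 0 -6.5; 8.7 0 0 0 0 0 -6.5; 8.7 0 0 0 0 0 -6.5; 8.7 0 0 0 0 0 -6.5; 8.7 0 0 0 0 0 -6.5; 8.7 0 0 0 0 0 -6.5; 8.7 0 0 0 0 0 -6.5; 8.7 0 0 0 0 0 -6.5"

```text
clock: 20.1
tool_pos: [0.5987, 0.0817, 0.1839]
orientation: [179.9, 0.1, -22.0]
force: [0.2, -0.3, 0.3]
opening: 0.0867
```

Emit:
step_arm --plan "8.7 0 0 0 0 0 -6.5; 8.7 0 0 0 0 0 -6.5; 8.7 0 0 0 0 0 -6.5; 8.7 0 0 0 0 0 -6.5; 8.7 0 0 0 0 0 -6.5; 8.7 0 0 0 0 0 -6.5; 8.7 0 0 0 0 0 -6.5; 8.7 0 0 0 0 0 -6.5; 8.7 0 0 0 0 0 -6.5; 8.7 0 0 0 0 0 -6.5; 8.7 0 0 0 0 0 -6.5; 8.7 0 0 0 0 0 -1"

```text
clock: 21.1
tool_pos: [0.5988, 0.0818, 0.184]
orientation: [-179.9, 0.1, 50.5]
force: [0.2, 0.2, -0.1]
opening: 0.0869
```

Emit:
step_arm --plan "8.7 -1.5 -0.4 0 0 0 0; 8.7 -3 -0.9 0 0 0 0; 8.7 -3.3 -1 0 0 0 0; 8.7 -3.3 -1 0 0 0 0; 8.7 -3.3 -1 0 0 0 0; 8.7 -3.2 -1 0 0 0 0; 8.7 -1.5 -0.4 0 0 0 0; 8.7 0 0 0 0 0 0; 8.7 0 0 0 0 0 0; 8.7 0 0 0 0 0 0"

```text
clock: 21.93
tool_pos: [0.434, -0.0281, 0.1857]
orientation: [180.0, -0.0, 50.1]
force: [0.1, -0.1, 0.4]
opening: 0.087
```

Run:
```python
from meas import *
c=lc("w11");print("ring3",np.round(onz("wrist",(271,107.8),.008,c),4))
im,c=shot("w12");ob=telemetry.get_obs(); print(ob["clock"],ob["tool_pos"],ob["orientation"],ob["joint_pos"])
lid(im,"orange","wrist",c,(282,203))
```

```text
ring3 [ 0.5953 -0.0025  0.008 ]
21.9833 [ 0.43413738 -0.02790393  0.18557502] [1.79999758e+02 1.46219695e-02 5.01588111e+01] [ 2.24896034e+01 -7.68667046e-01 -3.14780968e+01  8.14516493e-03
 -5.93034081e+01  1.17665049e+02]
orange px [285. 204.] ctr mm [432.9 -26.7] r 27.3 hullarea r 26.1 strip(ctr) 168.1 strip(pca) 158.3 n 269 sv [6.9 2.6]
```

View pics/w12.png

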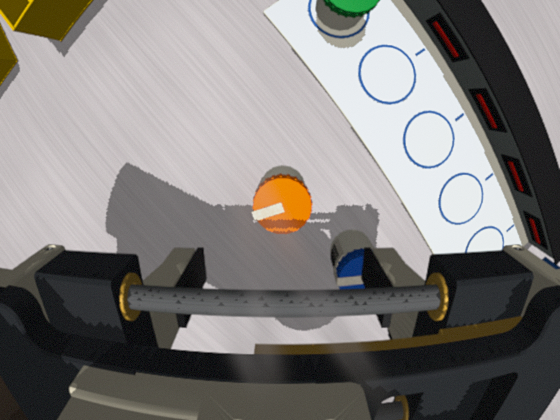

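Emit:
step_arm --plan "8.7 -0.17 -0.14 2 0 0 0; 8.7 0 0 3.5 0 0 0; 8.7 0 0 3.5 0 0 0; 8.7 0 0 3 0 0 0; 8.7 0 0 2.2 0 0 0; 8.7 0 0 1.5 0 0 0; 8.7 0 0 0.5 0 0 0; 8.7 0 0 0 0 0 0; 4.5 0 0 0 0 0 0; 4.5 0 0 0 0 0 0; 4.5 0 0 0 0 0 0; 4.5 0 0 0 0 0 0"

```text
clock: 22.98
tool_pos: [0.432, -0.0284, 0.0247]
orientation: [179.9, -0.1, 50.2]
force: [0.0, -0.1, -0.2]
opening: 0.066
```

Emit:
step_arm --plan "4.5 0 0 0 0 0 0; 4.5 0 0 0 0 0 0; 4.5 0 0 0 0 0 0; 4.5 0 0 0 0 0 0; 4.5 0 0 0 0 0 0; 4.5 0 0 0 0 0 0"

```text
clock: 23.48
tool_pos: [0.4316, -0.0286, 0.0243]
orientation: [180.0, -0.0, 50.2]
force: [-0.9, -0.1, 5.7]
opening: 0.0516
```

Run:
```python
from meas import *
ob=telemetry.get_obs(); print(ob["tool_pos"],ob["opening"],ob["force"])
go((.5953,-.0025,.07),50-158.4-2.3)
```

```text
[ 0.43159197 -0.02857638  0.02425467] 0.051616362546357916 [-0.94046604 -0.05038891  5.70686232]
shift cm in present tool axes [12.48 10.91 -4.56]
turn deg [-5.0000e-02 -5.0000e-02  1.6092e+02]
shift after turn [ -8.23 -14.39  -4.57]
```

Emit:
step_arm --plan "4.5 0 0 -1.5 0 0 0; 4.5 0 0 -3 0 0 0; 4.5 0 0 0 0 0 3; 4.5 0 0 0 0 0 6.5; 4.5 0 0 0 0 0 6.5; 4.5 0 0 0 0 0 6.5; 4.5 0 0 0 0 0 6.5; 4.5 0 0 0 0 0 6.5; 4.5 0 0 0 0 0 6.5; 4.5 0 0 0 0 0 6.5; 4.5 0 0 0 0 0 6.5; 4.5 0 0 0 0 0 6.5"

```text
clock: 24.48
tool_pos: [0.4309, -0.0288, 0.0686]
orientation: [180.0, 0.0, -11.6]
force: [0.7, -0.1, -1.6]
opening: 0.0518
```

Emit:
step_arm --plan "4.5 0 0 0 0 0 6.5; 4.5 0 0 0 0 0 6.5; 4.5 0 0 0 0 0 6.5; 4.5 0 0 0 0 0 6.5; 4.5 0 0 0 0 0 6.5; 4.5 0 0 0 0 0 6.5; 4.5 0 0 0 0 0 6.5; 4.5 0 0 0 0 0 6.5; 4.5 0 0 0 0 0 6.5; 4.5 0 0 0 0 0 6.5; 4.5 0 0 0 0 0 6.5; 4.5 0 0 0 0 0 6.5"

```text
clock: 25.48
tool_pos: [0.4309, -0.0288, 0.0686]
orientation: [180.0, -0.0, -89.6]
force: [0.1, -0.1, -1.5]
opening: 0.0517
```

Emit:
step_arm --plan "4.5 0 0 0 0 0 6.5; 4.5 0 0 0 0 0 6.5; 4.5 0 0 0 0 0 6.5; 4.5 -1.2 -2.1 0 0 0 1.9; 4.5 -1.7 -3 0 0 0 0; 4.5 -1.7 -3 0 0 0 0; 4.5 -1.7 -3 0 0 0 0; 4.5 -1.2 -2.1 0 0 0 0; 4.5 -0.7 -1.2 0 0 0 0; 4.5 0 0 0 0 0 0; 4.5 0 0 0 0 0 0; 4.5 0 0 0 0 0 0"

```text
clock: 26.48
tool_pos: [0.5937, -0.0023, 0.0681]
orientation: [179.9, -0.0, -110.7]
force: [-0.4, -0.0, -1.2]
opening: 0.0519
```

Run:
```python
from meas import *
ob=telemetry.get_obs(); print(ob["tool_pos"],ob["orientation"],ob["opening"],ob["force"])
go((.5953,-.0025,.0323),50.1-158.4-2.3)
```

```text
[ 0.59365194 -0.00228379  0.06813169] [ 1.79914993e+02 -4.47746692e-02 -1.10709508e+02] 0.0519105618669687 [-0.44519018 -0.03077913 -1.19727967]
shift cm in present tool axes [-0.04 -0.17  3.58]
turn deg [ 0.09 -0.04 -0.11]
shift after turn [-0.04 -0.16  3.58]
```

Emit:
step_arm --plan "4.5 -0.03 -0.12 1.2 0 0 0; 4.5 0 0 1.2 0 0 0; 4.5 0 0 0.7 0 0 0; 4.5 0 0 0.35 0 0 0; 4.5 0 0 0.2 0 0 0; 4.5 0 0 0 0 0 0; 4.5 0 0 0 0 0 0"

```text
clock: 27.07
tool_pos: [0.5961, -0.0022, 0.0325]
orientation: [-180.0, 0.0, -110.7]
force: [0.7, 0.2, -1.7]
opening: 0.0515
```

Emit:
step_arm --plan "4.5 0 0 0.08 0 0 0; 4.5 0 0 0 0 0 0; 6.8 0 0 0 0 0 0; 6.8 0 0 0 0 0 0; 6.8 0 0 0 0 0 0; 6.8 0 0 0 0 0 0; 6.8 0 0 -1.5 0 0 0; 6.8 0 0 -3 0 0 0; 6.8 0 0 -3.5 0 0 0; 6.8 0 0 -3.5 0 0 0; 6.8 0 0 -3 0 0 0; 6.8 0 0 -1 0 0 0"

```text
clock: 28.07
tool_pos: [0.5983, -0.0021, 0.1918]
orientation: [-179.6, 0.2, -110.6]
force: [0.2, -0.0, 0.4]
opening: 0.0677
```

Emit:
step_arm --plan "8.7 0 0 0 0 0 0; 8.7 0 0 0 0 0 0; 8.7 0 0 0 0 0 0"

```text
clock: 28.32
tool_pos: [0.5952, -0.0023, 0.1851]
orientation: [179.9, -0.0, -110.7]
force: [0.5, 0.6, -0.1]
opening: 0.0824
```

Run:
```python
from meas import *
im,c=shot("w13");ob=telemetry.get_obs(); print(ob["clock"],ob["tool_pos"],ob["orientation"],ob["opening"],ob["force"])
lid(im,"orange","wrist",c,(282,203),z=.082)
it,_=shot("t13","top")
lid(it,"blue","top",None,(304,215),60)
cv2.imwrite("pics/t13a.png",cv2.resize(it[120:245,200:400],None,fx=4,fy=4,interpolation=2))
```

```text
28.3667 [ 0.59514251 -0.00235398  0.18478914] [ 1.79870921e+02 -7.62241618e-02 -1.10703407e+02] 0.0844333372500965 [0.26631758 0.2155393  0.37306362]
orange px [284. 205.] ctr mm [593.9  -4.3] r 27.0 hullarea r 25.8 strip(ctr) 5.9 strip(pca) -2.9 n 292 sv [6.8 2.7]
blue px [304. 214.] ctr mm [ 444.3 -135. ] r 24.9 hullarea r 23.2 strip(ctr) 143.4 strip(pca) 144.3 n 35 sv [6.  3.5]
```

View pics/w13.png

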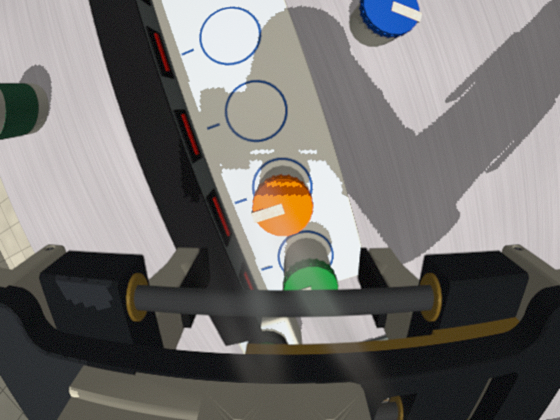

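View pics/t13a.png

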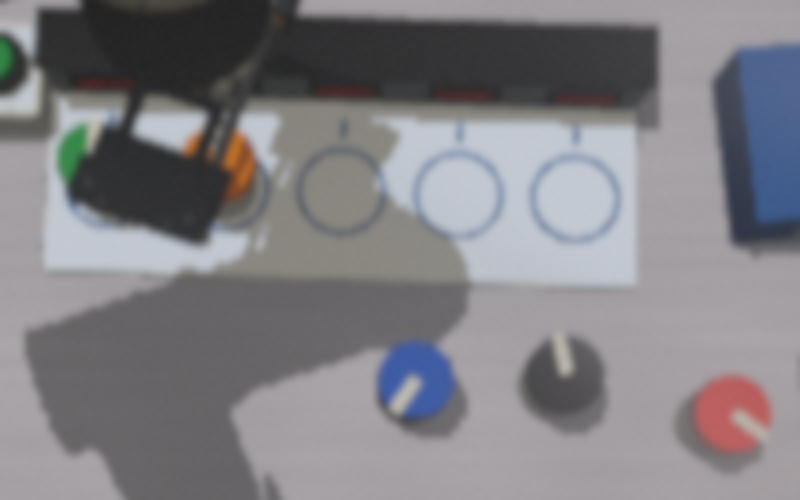

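Emit:
step_arm --plan "8.7 0 0 0 0 0 -6.7; 8.7 0 0 0 0 0 -6.7; 8.7 0 0 0 0 0 -6.7; 8.7 0 0 0 0 0 -6.7; 8.7 0 0 0 0 0 -6.7; 8.7 0 0 0 0 0 -6.7; 8.7 0 0 0 0 0 -6.7; 8.7 0 0 0 0 0 -6.7; 8.7 0 0 0 0 0 -6.7; 8.7 0 0 0 0 0 -6.7; 8.7 0 0 0 0 0 -6.7; 8.7 0 0 0 0 0 -6.7"

```text
clock: 29.42
tool_pos: [0.5955, -0.0023, 0.185]
orientation: [179.9, 0.1, -30.0]
force: [-0.5, -0.3, 0.5]
opening: 0.0872
```

Emit:
step_arm --plan "8.7 0 0 0 0 0 -6.7; 8.7 0 0 0 0 0 -6.7; 8.7 0 0 0 0 0 -6.7; 8.7 0 0 0 0 0 -6.7; 8.7 0 0 0 0 0 -6.7; 8.7 0 0 0 0 0 -6.7; 8.7 0 0 0 0 0 -6.7; 8.7 0 0 0 0 0 -6.7; 8.7 0 0 0 0 0 -6.7; 8.7 0 0 0 0 0 -6.7; 8.7 0 0 0 0 0 -6.7; 8.7 0 0 0 0 0 -6.6"

```text
clock: 30.42
tool_pos: [0.5955, -0.0023, 0.185]
orientation: [-179.9, 0.1, 50.3]
force: [0.1, 0.3, 0.2]
opening: 0.087
```

Run:
```python
from meas import *
ob=telemetry.get_obs(); print(ob["tool_pos"],ob["orientation"])
go((.4445,-.1345,.186),50)
c=lc("w13");print("ring2",np.round(onz("wrist",(256.3,110.5),.008,c),4))
```

```text
[ 0.59550445 -0.00230727  0.18499494] [-1.79922243e+02  1.14760581e-01  5.03422660e+01]
shift cm in present tool axes [-19.81  -3.19  -0.06]
turn deg [-0.08  0.11  0.34]
shift after turn [-19.83  -3.07  -0.1 ]
ring2 [ 0.5916 -0.0876  0.008 ]
```

Emit:
step_arm --plan "8.7 -1.5 -0.2 0 0 0 0; 8.7 -3 -0.5 0 0 0 0; 8.7 -3.4 -0.5 0 0 0 0; 8.7 -3.4 -0.6 0 0 0 0; 8.7 -3.4 -0.6 0 0 0 0; 8.7 -3.4 -0.5 0 0 0 0; 8.7 -1.7 -0.2 0 0 0 0; 8.7 0 0 0 0 0 0; 8.7 0 0 0 0 0 0; 8.7 0 0 0 0 0 0; 8.7 0 0 0 0 0 0"

```text
clock: 31.33
tool_pos: [0.4456, -0.1336, 0.1862]
orientation: [-180.0, 0.0, 50.0]
force: [0.2, -0.2, 0.7]
opening: 0.0871
```

Run:
```python
from meas import *
im,c=shot("w14");ob=telemetry.get_obs(); print(ob["clock"],ob["tool_pos"],ob["orientation"],ob["joint_pos"])
lid(im,"blue","wrist",c,(282,203))
cv2.imwrite("pics/w14a.png",cv2.resize(im[160:245,230:335],None,fx=5,fy=5,interpolation=2))
```

```text
31.3833 [ 0.44557648 -0.1335691   0.18614438] [-1.79980442e+02  2.44026253e-02  5.00206194e+01] [ 7.66582795e+00  2.36002985e+00 -2.81996957e+01  2.30757122e-03
 -5.94714841e+01  1.32353615e+02]
blue px [286. 206.] ctr mm [ 446.7 -133.7] r 26.7 hullarea r 25.8 strip(ctr) 154.9 strip(pca) 144.8 n 307 sv [7.  2.9]
```

View pics/w14a.png

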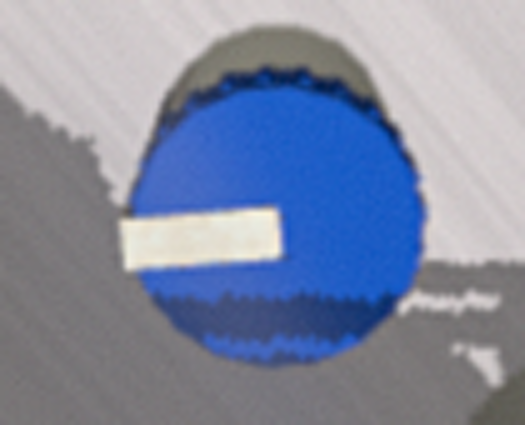

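Run:
```python
from meas import *
c=lc("w14"); f=lambda x,y,z=.074:onz("wrist",(230+x/5,160+y/5),z,c)
a,b=f(280,232),f(124,245);v=b-a;print("strip",np.degrees(np.arctan2(v[1],v[0])))
P=np.array([f(*p) for p in [(131,225),(426,225),(278,364),(278,86)]]);print(np.round(P[:,:2],4).tolist(),P.mean(0))
go((*P.mean(0)[:2],.0225),50)
```

```text
strip 144.95043288908877
[[0.4267, -0.1185], [0.4661, -0.1515], [0.4297, -0.1548], [0.4621, -0.116]] [ 0.44615128 -0.1351988   0.074     ]
shift cm in present tool axes [-0.08  0.15 16.36]
turn deg [-0.02  0.02  0.02]
shift after turn [-0.09  0.15 16.36]
```

Emit:
step_arm --plan "8.7 -0.1 0.12 2 0 0 0; 8.7 0 0 3.5 0 0 0; 8.7 0 0 3.5 0 0 0; 8.7 0 0 3 0 0 0; 8.7 0 0 2.3 0 0 0; 8.7 0 0 1.5 0 0 0; 8.7 0 0 0.5 0 0 0; 8.7 0 0 0 0 0 0; 4.5 0 0 0 0 0 0; 4.5 0 0 0 0 0 0; 4.5 0 0 0 0 0 0; 4.5 0 0 0 0 0 0"

```text
clock: 32.38
tool_pos: [0.4461, -0.1354, 0.0245]
orientation: [179.9, -0.1, 50.0]
force: [-0.9, -0.4, 0.2]
opening: 0.0661
```

Emit:
step_arm --plan "4.5 0 0 0 0 0 0; 4.5 0 0 0 0 0 0; 4.5 0 0 0 0 0 0; 4.5 0 0 0 0 0 0; 4.5 0 0 0 0 0 0; 4.5 0 0 0 0 0 0"

```text
clock: 32.88
tool_pos: [0.4456, -0.1355, 0.0239]
orientation: [180.0, -0.0, 50.0]
force: [-1.5, 1.2, 6.5]
opening: 0.0516
```

Emit:
step_arm --plan "4.5 0 0 -1.5 0 0 0; 4.5 0 0 -3 0 0 0; 4.5 0 0 0 0 0 3; 4.5 0 0 0 0 0 6.5; 4.5 0 0 0 0 0 6.5; 4.5 0 0 0 0 0 6.5; 4.5 0 0 0 0 0 6.5; 4.5 0 0 0 0 0 6.5; 4.5 0 0 0 0 0 6.5; 4.5 0 0 0 0 0 6.5; 4.5 0 0 0 0 0 6.5; 4.5 0 0 0 0 0 6.5"

```text
clock: 33.88
tool_pos: [0.4449, -0.1355, 0.0682]
orientation: [180.0, 0.0, -11.8]
force: [-0.2, -0.2, -2.3]
opening: 0.0521
```

Emit:
step_arm --plan "4.5 0 0 0 0 0 6.5; 4.5 0 0 0 0 0 6.5; 4.5 0 0 0 0 0 6.5; 4.5 0 0 0 0 0 6.5; 4.5 0 0 0 0 0 6.5; 4.5 0 0 0 0 0 6.5; 4.5 0 0 0 0 0 6.5; 4.5 0 0 0 0 0 6.5; 4.5 0 0 0 0 0 6.5; 4.5 0 0 0 0 0 6.5; 4.5 0 0 0 0 0 6.5; 4.5 0 0 0 0 0 6.5"

```text
clock: 34.88
tool_pos: [0.4449, -0.1355, 0.0682]
orientation: [180.0, 0.0, -89.8]
force: [-0.3, -0.4, -1.4]
opening: 0.0516
```

Run:
```python
from meas import *
ob=telemetry.get_obs(); print(ob["tool_pos"],ob["orientation"],ob["opening"],ob["force"])
go((.5917,-.0874,.069),50-147.2)
```

```text
[ 0.44489845 -0.13552523  0.06820795] [ 1.79961678e+02  4.28893513e-03 -8.98258120e+01] 0.051561410864743765 [-0.3346159  -0.40115207 -1.38543331]
shift cm in present tool axes [ -4.77 -14.69  -0.09]
turn deg [0.04 0.   7.37]
shift after turn [ -6.61 -13.96  -0.08]
```

Emit:
step_arm --plan "4.5 0 0 0 0 0 4; 4.5 0 0 0 0 0 3.3; 4.5 -0.8 -1.7 0 0 0 0; 4.5 -1.5 -3.2 0 0 0 0; 4.5 -1.5 -3.2 0 0 0 0; 4.5 -1.5 -3.2 0 0 0 0; 4.5 -0.9 -1.9 0 0 0 0; 4.5 -0.4 -0.9 0 0 0 0; 4.5 0 0 0 0 0 0; 4.5 0 0 0 0 0 0; 4.5 0 0 0 0 0 0; 4.5 0 0 0 0 0 0"

```text
clock: 35.88
tool_pos: [0.5918, -0.087, 0.0685]
orientation: [180.0, -0.0, -96.8]
force: [-0.3, 0.8, -1.3]
opening: 0.0516
```

Run:
```python
from meas import *
ob=telemetry.get_obs(); print(ob["tool_pos"],ob["orientation"],ob["opening"],ob["force"])
go((.5917,-.0874,.032),50-147.2)
```

```text
[ 0.59184151 -0.08704758  0.06848945] [ 1.79961958e+02 -7.84690104e-04 -9.68197292e+01] 0.05159133927284634 [-0.28206641  0.84455456 -1.329804  ]
shift cm in present tool axes [0.04 0.01 3.65]
turn deg [ 0.04 -0.    0.38]
shift after turn [0.04 0.01 3.65]
```

Emit:
step_arm --plan "4.5 0.03 0.06 1.2 0 0 0.3; 4.5 0 0 1.2 0 0 0; 4.5 0 0 0.7 0 0 0; 4.5 0 0 0.35 0 0 0; 4.5 0 0 0.2 0 0 0; 4.5 0 0 0 0 0 0; 4.5 0 0 0 0 0 0"

```text
clock: 36.47
tool_pos: [0.5927, -0.0869, 0.0325]
orientation: [-180.0, 0.0, -97.1]
force: [-0.2, -0.2, -1.1]
opening: 0.0512
```

Emit:
step_arm --plan "4.5 0 0 0.08 0 0 0; 4.5 0 0 0 0 0 0; 6.8 0 0 0 0 0 0; 6.8 0 0 0 0 0 0; 6.8 0 0 0 0 0 0; 6.8 0 0 0 0 0 0; 6.8 0 0 -1.5 0 0 0; 6.8 0 0 -3 0 0 0; 6.8 0 0 -3.5 0 0 0; 6.8 0 0 -3.5 0 0 0; 6.8 0 0 -3 0 0 0; 6.8 0 0 -1 0 0 0"

```text
clock: 37.47
tool_pos: [0.5948, -0.087, 0.1916]
orientation: [-179.6, 0.0, -97.1]
force: [1.1, 0.5, 0.2]
opening: 0.0683
```

Emit:
step_arm --plan "8.7 0 0 0 0 0 0; 8.7 0 0 0 0 0 0; 8.7 0 0 0 0 0 0"

```text
clock: 37.72
tool_pos: [0.5916, -0.0868, 0.1848]
orientation: [179.9, -0.0, -97.1]
force: [-0.6, 0.3, 0.9]
opening: 0.0826
```

Run:
```python
from meas import *
im,c=shot("w15");ob=telemetry.get_obs(); print(ob["clock"],ob["tool_pos"],ob["orientation"],ob["opening"],ob["force"])
lid(im,"blue","wrist",c,(282,203),z=.082)
it,_=shot("t15","top")
cv2.imwrite("pics/t15a.png",cv2.resize(it[120:245,200:400],None,fx=4,fy=4,interpolation=2))
```

```text
37.7667 [ 0.5915623  -0.08689846  0.18450002] [ 1.79849597e+02 -2.49005045e-02 -9.71014177e+01] 0.0849005569581801 [ 0.20811004  0.21116969 -1.20016295]
blue px [280. 188.] ctr mm [582.6 -81. ] r 49.9 hullarea r 33.1 strip(ctr) -85.1 strip(pca) -15.3 n 505 sv [13.5  6. ]
```

View pics/w15.png

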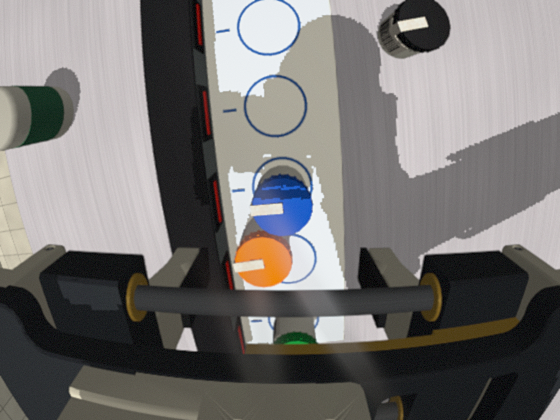

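View pics/t15a.png

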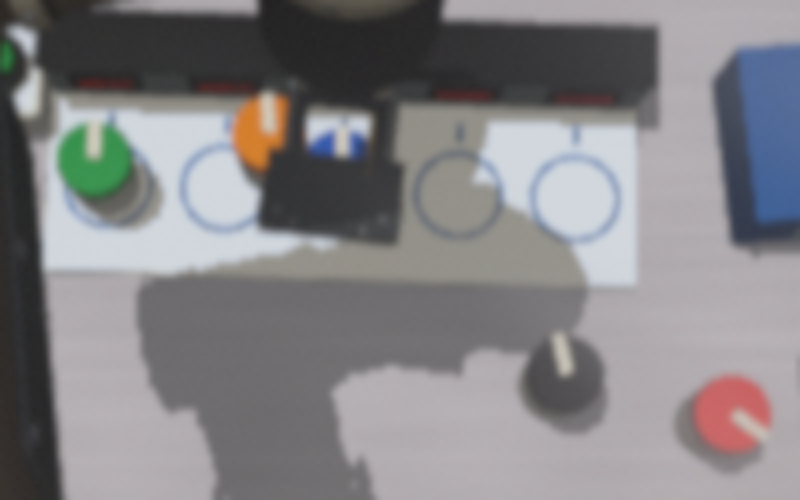

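The blue pot is placed at wrist (281,206), but the orange pot has shifted: its lid is now at (264,262), off ring 3 at about (297,258). That's the knock the task announced. I'll measure it.

Run:
```python
from meas import *
im=cv2.imread("pics/w15.png");c=lc("w15")
lid(im,"orange","wrist",c,(264,262),z=.082)
cv2.imwrite("pics/w15a.png",cv2.resize(im[150:300,200:350],None,fx=4,fy=4,interpolation=2))
im,_=shot("s15","scene");cv2.imwrite("pics/s15a.png",cv2.resize(im[150:330,140:340],None,fx=3.3,fy=3.3,interpolation=2))
```

```text
orange px [263. 262.] ctr mm [615.7 -39.9] r 26.4 hullarea r 25.3 strip(ctr) 13.6 strip(pca) 3.3 n 237 sv [6.8 2.7]
```

View pics/w15a.png

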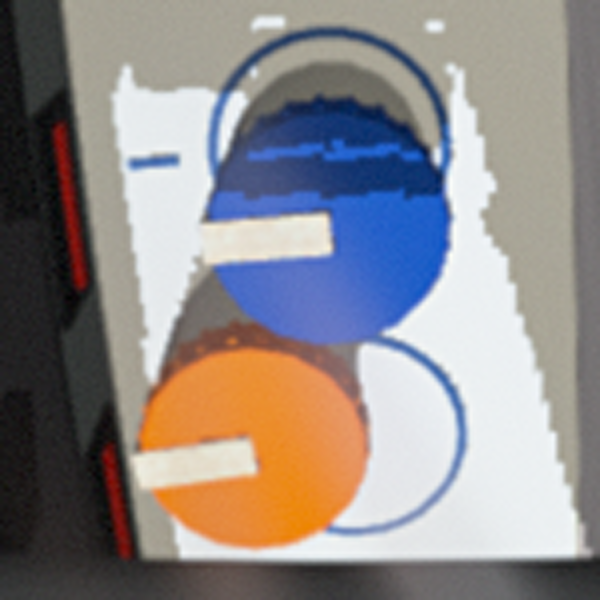

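View pics/s15a.png

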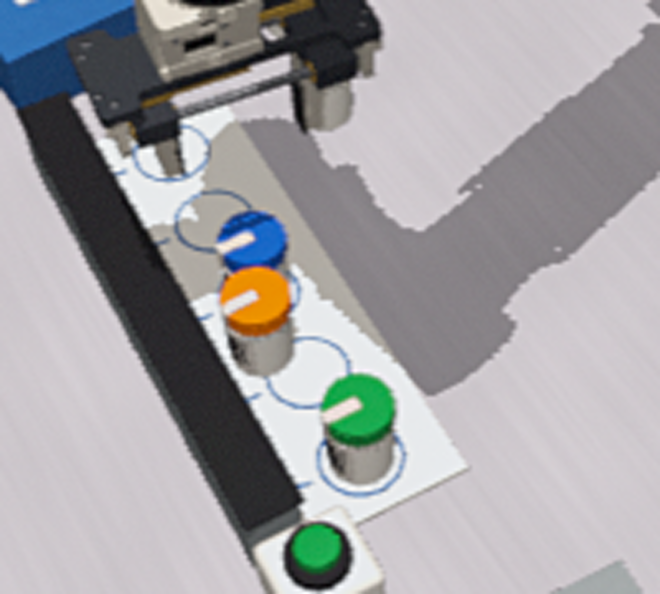

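Orange is still upright at about (0.6155,-0.040). It's 53 mm from blue and 17 mm from the beam. Jaws along -60°/120° (yaw -150) clear both, so I'll turn and hover there.

Emit:
step_arm --plan "6.6 0 0 0 0 0 6.5; 6.6 0 0 0 0 0 6.5; 6.6 0 0 0 0 0 6.5; 6.6 0 0 0 0 0 6.5; 6.6 0 0 0 0 0 6.5; 6.6 0 0 0 0 0 6.5; 6.6 0 0 0 0 0 6.5; 6.6 0 0 0 0 0 6.5; 6.6 0 0 0 0 0 0.9; 6.6 -2.2 1.4 0 0 0 0; 6.6 -2.2 1.4 0 0 0 0"

```text
clock: 38.78
tool_pos: [0.6163, -0.041, 0.1857]
orientation: [180.0, -0.1, -149.9]
force: [0.3, 0.7, 0.7]
opening: 0.066
```

Emit:
step_arm --plan "6.6 0 0 0 0 0 0; 6.6 0 0 0 0 0 0; 6.6 0 0 0 0 0 0"

```text
clock: 39.03
tool_pos: [0.6162, -0.0406, 0.1854]
orientation: [180.0, -0.1, -149.9]
force: [-0.4, 0.2, 0.3]
opening: 0.0659
```

Run:
```python
from meas import *
im,c=shot("w16");ob=telemetry.get_obs(); print(ob["clock"],ob["tool_pos"],ob["orientation"],ob["opening"])
lid(im,"orange","wrist",c,(282,203),z=.082)
cv2.imwrite("pics/w16a.png",cv2.resize(im[150:270,200:360],None,fx=5,fy=5,interpolation=2))
```

```text
39.0833 [ 0.61611889 -0.04092781  0.18561604] [ 1.79982577e+02 -6.25050132e-02 -1.49906750e+02] 0.065907674871572
orange px [285. 206.] ctr mm [614.6 -39. ] r 27.3 hullarea r 26.1 strip(ctr) 8.7 strip(pca) 3.3 n 282 sv [6.9 2.6]
```

View pics/w16.png

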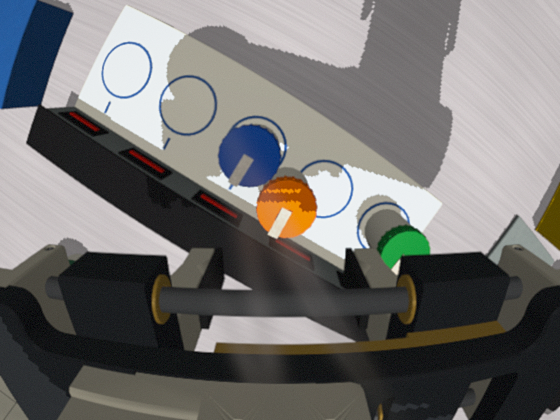

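View pics/w16a.png

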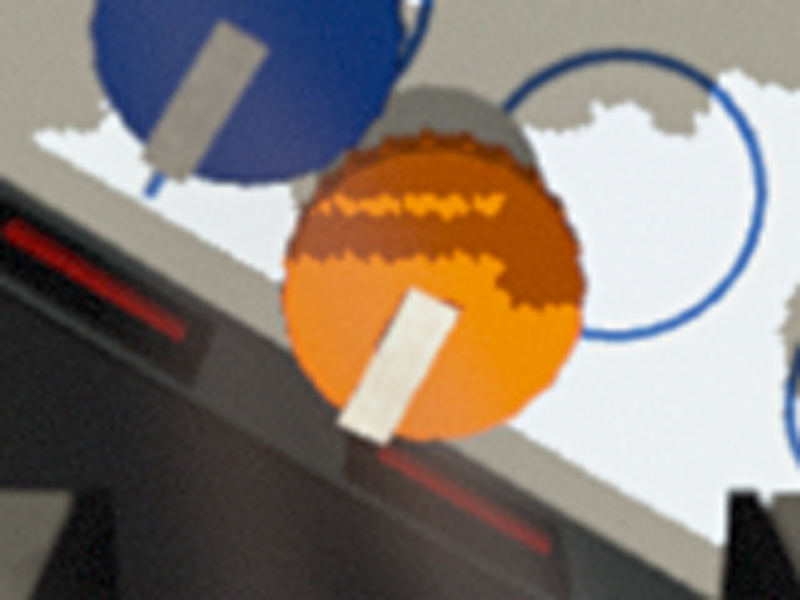

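Run:
```python
from meas import *
c=lc("w16"); f=lambda x,y,z=.082:onz("wrist",(200+x/5,150+y/5),z,c)
a,b=f(436,297),f(364,433);v=b-a;print("strip",np.degrees(np.arctan2(v[1],v[0])))
P=np.array([f(*p) for p in [(284,295),(582,295),(433,440),(433,151)]]);print(np.round(P[:,:2],4).tolist(),P.mean(0))
go((*P.mean(0)[:2],.032),-150)
r=onz("wrist",(200+640/5,150+194/5),.008,c);print("ring3",r)
```

```text
strip 3.4663990329510397
[[0.6278, -0.0596], [0.6026, -0.016], [0.638, -0.0245], [0.5938, -0.0503]] [ 0.61556881 -0.0375832   0.082     ]
shift cm in present tool axes [-0.14  0.31 15.36]
turn deg [ 0.02 -0.06  0.09]
shift after turn [-0.12  0.32 15.36]
ring3 [0.593062   0.00136436 0.008     ]
```

Emit:
step_arm --plan "6.6 -0.1 0.3 0 0 0 0; 6.6 0 0 2 0 0 0; 6.6 0 0 3 0 0 0; 6.6 0 0 3 0 0 0; 6.6 0 0 2 0 0 0; 6.6 0 0 0.5 0 0 0; 6.6 0 0 0 0 0 0; 6.6 0 0 0 0 0 0"

```text
clock: 39.75
tool_pos: [0.6166, -0.0378, 0.0822]
orientation: [-180.0, 0.0, -150.0]
force: [0.3, -1.0, 0.5]
opening: 0.0659
```

Run:
```python
from meas import *
im,c=shot("w17");ob=telemetry.get_obs(); print(ob["clock"],ob["tool_pos"],ob["orientation"],ob["opening"],ob["force"])
go((.6155,-.0378,.032),-150)
```

```text
39.8 [ 0.61699535 -0.03758828  0.08281013] [-1.79939640e+02  1.13994521e-01 -1.49971605e+02] 0.06612633743675654 [0.69407806 0.35917603 0.71379185]
shift cm in present tool axes [0.15 0.06 5.08]
turn deg [-0.06  0.11  0.03]
shift after turn [0.14 0.06 5.08]
```

View pics/w17.png

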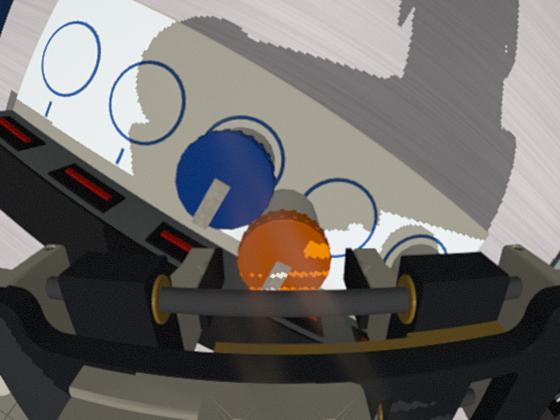

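Emit:
step_arm --plan "6.6 0.1 0 1 0 0 0; 6.6 0 0 1 0 0 0; 6.6 0 0 1 0 0 0; 6.6 0 0 0 0 0 0"

```text
clock: 40.13
tool_pos: [0.6135, -0.0382, 0.0488]
orientation: [179.9, -0.2, -150.0]
force: [0.0, -0.1, -1.2]
opening: 0.0657
```

Emit:
step_arm --plan "6.6 0 0 1 0 0 0; 6.6 0 0 0.9 0 0 0; 6.6 0 0 0 0 0 0; 4.5 0 0 0 0 0 0; 4.5 0 0 0 0 0 0; 4.5 0 0 0 0 0 0; 4.5 0 0 0 0 0 0; 4.5 0 0 0 0 0 0; 4.5 0 0 0 0 0 0; 4.5 0 0 0 0 0 0"

```text
clock: 40.97
tool_pos: [0.6153, -0.0379, 0.0325]
orientation: [-180.0, 0.0, -150.0]
force: [-0.4, 1.2, 1.4]
opening: 0.0519
```

Run:
```python
from meas import *
ob=telemetry.get_obs(); print(ob["clock"],ob["tool_pos"],ob["orientation"],ob["opening"],ob["force"])
go((.5953,-.0025,.040),-150-5.7)
```

```text
40.9667 [ 0.61532806 -0.03794788  0.03249687] [-1.79987929e+02  3.50580888e-02 -1.49984599e+02] 0.051894381914173365 [-0.35718163  1.23960816  1.42250323]
shift cm in present tool axes [-0.04  4.07 -0.75]
turn deg [-0.01  0.04  5.72]
shift after turn [ 0.37  4.05 -0.75]
```

Emit:
step_arm --plan "4.5 0 0 -1 0 0 0; 4.5 0 0 -0.8 0 0 0; 4.5 0 1 0 0 0 0; 4.5 0 1.5 0 0 0 0; 4.5 -0.04 1.57 0 0 0 0; 4.5 0 0 0 0 0 3; 4.5 0 0 0 0 0 2.7; 4.5 0 0 0 0 0 0; 4.5 0 0 0 0 0 0; 4.5 0 0 0 0 0 0"

```text
clock: 41.8
tool_pos: [0.5951, -0.0024, 0.0504]
orientation: [-180.0, 0.0, -155.6]
force: [0.1, 0.1, -2.3]
opening: 0.0514
```

Run:
```python
from meas import *
ob=telemetry.get_obs(); print(ob["clock"],ob["tool_pos"],ob["orientation"],ob["opening"],ob["force"])
go((.5953,-.0025,.0323),-155.7)
```

```text
41.8 [ 0.59505731 -0.00243919  0.05040596] [-1.79998749e+02  1.72979755e-02 -1.55604171e+02] 0.051394590187484976 [ 0.09898566  0.10872045 -2.25869092]
shift cm in present tool axes [-0.02 -0.02  1.81]
turn deg [-0.    0.02  0.1 ]
shift after turn [-0.02 -0.02  1.81]
```

Emit:
step_arm --plan "4.5 0 0 0.8 0 0 0; 4.5 0 0 0.6 0 0 0; 4.5 0 0 0.3 0 0 0; 4.5 0 0 0.1 0 0 0; 4.5 0 0 0 0 0 0; 4.5 0 0 0 0 0 0; 6.6 0 0 0 0 0 0; 6.6 0 0 0 0 0 0; 6.6 0 0 0 0 0 0; 6.6 0 0 0 0 0 0"

```text
clock: 42.63
tool_pos: [0.595, -0.0027, 0.0318]
orientation: [180.0, -0.0, -155.7]
force: [0.3, 0.1, -0.3]
opening: 0.0655
```

Emit:
step_arm --plan "6.6 0 0 -1.5 0 0 0; 6.6 0 0 -3 0 0 0; 6.6 0 0 -3.5 0 0 0; 6.6 0 0 -3.5 0 0 0; 6.6 0 0 -3 0 0 0; 6.6 0 0 -1 0 0 0; 6.6 0 0 0 0 0 0; 6.6 0 0 0 0 0 0; 6.6 0 0 0 0 0 0"

```text
clock: 43.38
tool_pos: [0.5943, -0.0027, 0.1857]
orientation: [180.0, -0.1, -155.7]
force: [0.8, -0.4, -0.7]
opening: 0.0658
```

Run:
```python
from meas import *
im,c=shot("w18");ob=telemetry.get_obs(); print(ob["clock"],ob["tool_pos"],ob["orientation"],ob["opening"],ob["force"])
lid(im,"orange","wrist",c,(282,203),z=.082)
go((.4445,-.2335,.19),-90)
```

```text
43.4333 [ 0.59416956 -0.00274294  0.18546673] [ 1.79962082e+02 -1.49086487e-01 -1.55704420e+02] 0.06604084005495296 [-0.12221017  1.19770457 -0.91396237]
orange px [284. 206.] ctr mm [592.5  -3.2] r 26.8 hullarea r 25.7 strip(ctr) 0.9 strip(pca) -3.5 n 280 sv [6.7 2.7]
shift cm in present tool axes [ 23.14 -14.87  -0.4 ]
turn deg [  0.12  -0.11 -65.7 ]
shift after turn [23.08 14.97 -0.45]
```

View pics/w18.png

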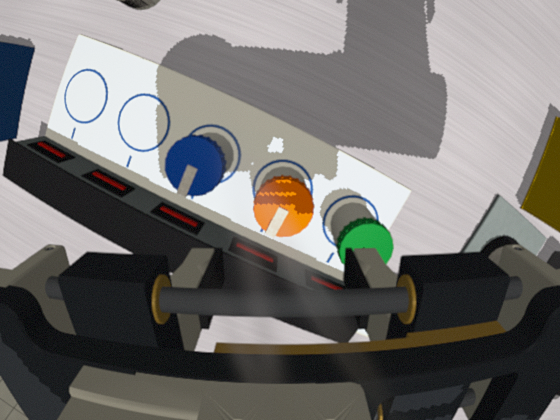

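Orange is back on ring 3 at wrist (283,205), strip -3.5°. Black is next.

Emit:
step_arm --plan "8.7 0 0 0 0 0 -6.6; 8.7 0 0 0 0 0 -6.6; 8.7 0 0 0 0 0 -6.6; 8.7 0 0 0 0 0 -6.6; 8.7 0 0 0 0 0 -6.6; 8.7 0 0 0 0 0 -6.6; 8.7 0 0 0 0 0 -6.6; 8.7 0 0 0 0 0 -6.6; 8.7 0 0 0 0 0 -6.6; 8.7 0 0 0 0 0 -6.3"

```text
clock: 44.27
tool_pos: [0.5944, -0.0028, 0.1854]
orientation: [179.8, -0.0, -89.7]
force: [0.2, -0.4, -0.8]
opening: 0.0869
```

Emit:
step_arm --plan "8.7 1.5 1 0 0 0 0; 8.7 2.5 1.6 0 0 0 0; 8.7 2.9 1.9 0 0 0 0; 8.7 2.9 1.9 0 0 0 0; 8.7 2.9 1.9 0 0 0 0; 8.7 2.9 1.9 0 0 0 0; 8.7 2.9 1.9 0 0 0 0; 8.7 2.9 1.9 0 0 0 0; 8.7 1.7 1 0 0 0 0; 8.7 0 0 0 0 0 0; 8.7 0 0 0 0 0 0; 8.7 0 0 0 0 0 0"

```text
clock: 45.27
tool_pos: [0.4447, -0.2336, 0.1865]
orientation: [179.9, 0.0, -90.1]
force: [-0.5, 0.1, 1.1]
opening: 0.0868
```

Run:
```python
from meas import *
im,c=shot("w19");ob=telemetry.get_obs(); print(ob["clock"],ob["tool_pos"],ob["orientation"],ob["opening"],ob["joint_pos"])
cv2.imwrite("pics/w19a.png",cv2.resize(im[160:245,230:335],None,fx=5,fy=5,interpolation=2))
```

```text
45.3167 [ 0.44505586 -0.23331441  0.18661641] [ 1.79948744e+02  9.34347582e-03 -9.00188557e+01] 0.08701533951597581 [-5.23063181e+00  6.07360669e+00 -2.40049539e+01 -5.36952069e-03
 -5.99733323e+01  5.21446928e+00]
```

View pics/w19.png

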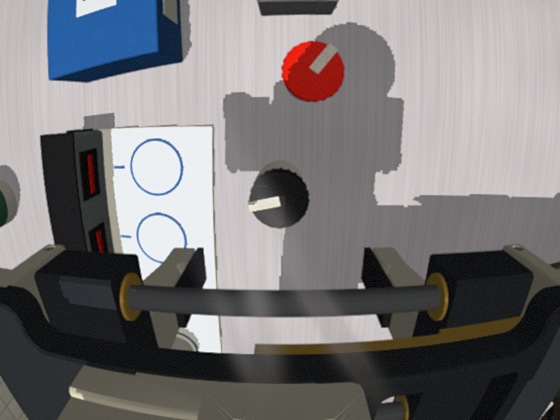

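View pics/w19a.png

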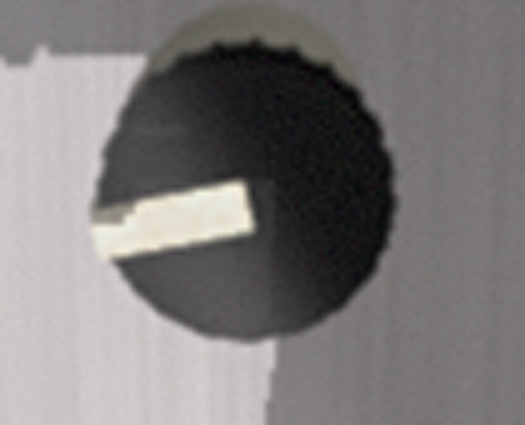

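Run:
```python
from meas import *
im=cv2.imread("pics/w19.png");c=lc("w19"); f=lambda x,y,z=.074:onz("wrist",(230+x/5,160+y/5),z,c)
a,b=f(250,208),f(100,236);v=b-a;print("strip",np.degrees(np.arctan2(v[1],v[0])))
P=np.array([f(*p) for p in [(107,198),(395,198),(251,341),(251,55)]]);print(np.round(P[:,:2],4).tolist(),P.mean(0))
go((*P.mean(0)[:2],.0225),-90)
print("ring0",onz("wrist",(156.5,166.5),.008,c),"ring1",onz("wrist",(161.5,238),.008,c))
lid(im,"red","wrist",c,(313,71))
```

```text
strip 10.784133696051276
[[0.472, -0.2382], [0.4221, -0.2381], [0.4471, -0.2117], [0.4469, -0.2633]] [ 0.44700329 -0.23782385  0.074     ]
shift cm in present tool axes [ 0.45 -0.21 16.41]
turn deg [ 0.05  0.01 -0.02]
shift after turn [ 0.45 -0.19 16.41]
ring0 [ 0.58378992 -0.25829211  0.008     ] ring1 [ 0.58746542 -0.17353001  0.008     ]
red px [314.  69.] ctr mm [ 420.2 -347.6] r 26.0 hullarea r 25.5 strip(ctr) -128.2 strip(pca) -128.1 n 292 sv [6.8 2.5]
```

Emit:
step_arm --plan "8.7 0.45 -0.15 1.5 0 0 0; 8.7 0 0 3.5 0 0 0; 8.7 0 0 3.5 0 0 0; 8.7 0 0 3.3 0 0 0; 8.7 0 0 2.5 0 0 0; 8.7 0 0 1.6 0 0 0; 8.7 0 0 0.5 0 0 0; 8.7 0 0 0 0 0 0; 4.5 0 0 0 0 0 0; 4.5 0 0 0 0 0 0; 4.5 0 0 0 0 0 0; 4.5 0 0 0 0 0 0"

```text
clock: 46.32
tool_pos: [0.4474, -0.2382, 0.0243]
orientation: [-179.9, -0.0, -90.0]
force: [-0.7, 0.5, 0.7]
opening: 0.0655
```

Emit:
step_arm --plan "4.5 0 0 0 0 0 0; 4.5 0 0 0 0 0 0; 4.5 0 0 0 0 0 0; 4.5 0 0 0 0 0 0; 4.5 0 0 0 0 0 0; 4.5 0 0 0 0 0 0"

```text
clock: 46.82
tool_pos: [0.4471, -0.2382, 0.0237]
orientation: [-179.9, -0.0, -90.0]
force: [-1.1, 1.0, 6.5]
opening: 0.0517
```

Emit:
step_arm --plan "4.5 0 0 -1.5 0 0 0; 4.5 0 0 -3 0 0 0; 4.5 0 0 0 0 0 4.4; 4.5 0 0 0 0 0 4.4; 4.5 0 0 0 0 0 4.3; 4.5 0 0 0 0 0 0; 4.5 0 0 0 0 0 0"

```text
clock: 47.4
tool_pos: [0.4463, -0.2381, 0.068]
orientation: [180.0, 0.0, -103.0]
force: [0.1, 0.5, -0.6]
opening: 0.0517
```

Run:
```python
from meas import *
ob=telemetry.get_obs(); print(ob["tool_pos"],ob["orientation"],ob["opening"],ob["force"])
go((.5877,-.1728,.0685),-103.1)
```

```text
[ 0.44631513 -0.23808167  0.06795703] [ 1.79972325e+02  1.63892546e-03 -1.02969052e+02] 0.05168741505319202 [ 0.06856907  0.54409947 -0.61558665]
shift cm in present tool axes [ -9.53 -12.31  -0.06]
turn deg [0.03 0.   0.13]
shift after turn [ -9.56 -12.29  -0.05]
```

Emit:
step_arm --plan "4.5 -1.2 -1.6 0 0 0 0; 4.5 -2.2 -2.8 0 0 0 0; 4.5 -2.3 -2.9 0 0 0 0; 4.5 -2.2 -2.8 0 0 0 0; 4.5 -1.2 -1.6 0 0 0 0; 4.5 -0.5 -0.6 0 0 0 0; 4.5 0 0 0 0 0 0; 4.5 0 0 0 0 0 0; 4.5 0 0 0 0 0 0; 4.5 0 0 0 0 0 0"

```text
clock: 48.23
tool_pos: [0.587, -0.173, 0.0682]
orientation: [180.0, -0.0, -103.1]
force: [0.2, 0.7, -0.8]
opening: 0.0516
```

Run:
```python
from meas import *
ob=telemetry.get_obs(); print(ob["tool_pos"],ob["orientation"],ob["opening"],ob["force"])
go((.5877,-.1728,.0320),-103.1)
```

```text
[ 0.58700718 -0.17297508  0.06815259] [ 1.79963448e+02 -3.32394904e-03 -1.03101921e+02] 0.05164429843614737 [ 0.15997497  0.73788099 -0.79076357]
shift cm in present tool axes [-0.03 -0.07  3.62]
turn deg [ 0.04 -0.   -0.  ]
shift after turn [-0.03 -0.06  3.62]
```

Emit:
step_arm --plan "4.5 0 0 1.2 0 0 0; 4.5 0 0 1.2 0 0 0; 4.5 0 0 0.7 0 0 0; 4.5 0 0 0.35 0 0 0; 4.5 0 0 0.15 0 0 0; 4.5 0 0 0 0 0 0; 4.5 0 0 0 0 0 0"

```text
clock: 48.82
tool_pos: [0.5884, -0.1726, 0.0327]
orientation: [-180.0, 0.0, -103.1]
force: [0.4, 0.1, -0.6]
opening: 0.0516
```

Emit:
step_arm --plan "4.5 0 0 0.08 0 0 0; 4.5 0 0 0 0 0 0; 6.8 0 0 0 0 0 0; 6.8 0 0 0 0 0 0; 6.8 0 0 0 0 0 0; 6.8 0 0 0 0 0 0; 6.8 0 0 -1.5 0 0 0; 6.8 0 0 -3 0 0 0; 6.8 0 0 -3.5 0 0 0; 6.8 0 0 -3.5 0 0 0; 6.8 0 0 -3 0 0 0; 6.8 0 0 -1 0 0 0"

```text
clock: 49.82
tool_pos: [0.5904, -0.1729, 0.192]
orientation: [-179.6, 0.0, -103.0]
force: [0.3, -0.2, 1.1]
opening: 0.068
```

Emit:
step_arm --plan "8 0 0 0 0 0 0; 8 0 0 0 0 0 0; 8 0 0 0 0 0 0"

```text
clock: 50.07
tool_pos: [0.5873, -0.1723, 0.185]
orientation: [179.9, 0.0, -103.1]
force: [0.7, 0.8, -0.1]
opening: 0.0789
```

Run:
```python
from meas import *
im,c=shot("w20");ob=telemetry.get_obs(); print(ob["clock"],ob["tool_pos"],ob["orientation"],ob["opening"],ob["force"])
go((.4205,-.3485,.19),-240)
```

```text
50.1167 [ 0.58725959 -0.17234478  0.18474304] [ 1.79855040e+02 -1.61997031e-02 -1.03105026e+02] 0.07913216384199646 [-0.00255449  0.22879465 -0.16666516]
shift cm in present tool axes [20.94 12.25 -0.49]
turn deg [ 5.0000e-02 -1.8000e-01  1.3689e+02]
shift after turn [ -6.92 -23.25  -0.53]
```

View pics/w20.png

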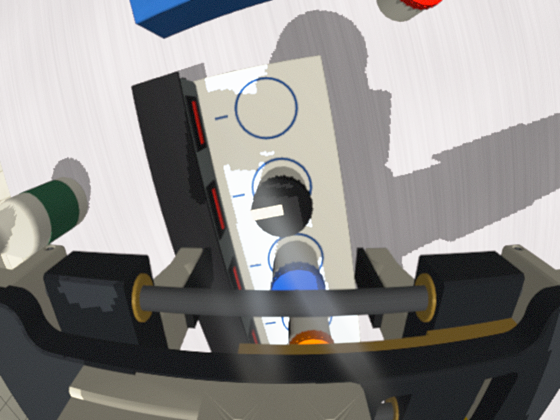

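Black is on ring 1 at wrist (283,206). Before taking red I'll check the clearances to the rack and the glove box.

Run:
```python
from meas import *
im,_=shot("t20","top")
cv2.imwrite("pics/t20a.png",cv2.resize(im[115:250,330:485],None,fx=5,fy=4.4,interpolation=2))
```

```text
(no output)
```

View pics/t20a.png

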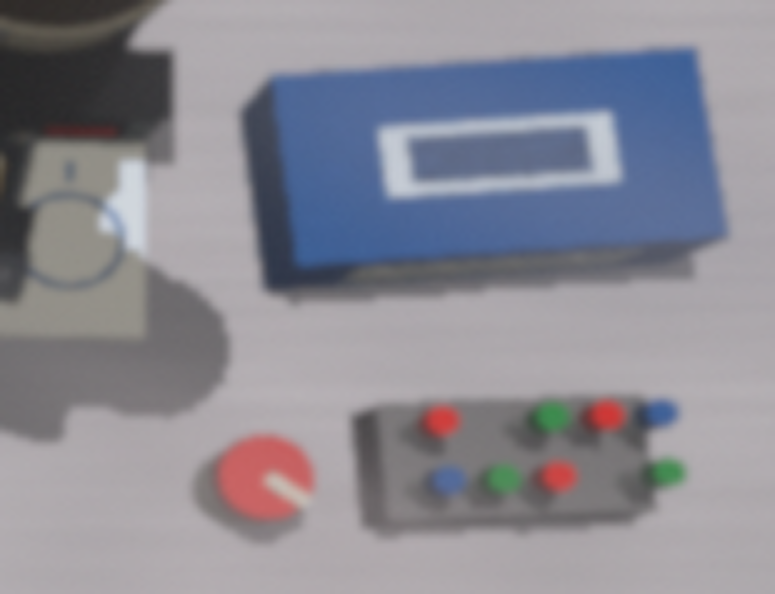

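Run:
```python
from meas import *
f=lambda x,y,z:np.round(onz("top",(330+x/5,115+y/4.4),z),3)[:2]
print("rack base L",f(352,415,0),f(370,530,0),"top at .05",f(378,408,.05),f(388,520,.05),"cap",f(425,480,.105),f(422,420,.105))
print("glove base",f(243,110,0),f(268,290,0),"top",f(275,80,.075),f(297,268,.075))
print("deck end",f(147,250,.008))
```

```text
rack base L [ 0.466 -0.42 ] [ 0.39  -0.426] top at .05 [ 0.463 -0.419] [ 0.393 -0.421] cap [ 0.412 -0.424] [ 0.448 -0.424]
glove base [ 0.674 -0.367] [ 0.55  -0.375] top [ 0.669 -0.366] [ 0.548 -0.372]
deck end [ 0.576 -0.304]
```

Rack edge is at y≈-0.42 and glove box edge at y≈-0.37. Jaws near the x axis (yaw -260) clear the rack and also place well, so I'll turn to that.

Emit:
step_arm --plan "8.7 0 0 0 0 0 6.5; 8.7 0 0 0 0 0 6.5; 8.7 0 0 0 0 0 6.5; 8.7 0 0 0 0 0 6.5; 8.7 0 0 0 0 0 6.5; 8.7 0 0 0 0 0 6.5; 8.7 0 0 0 0 0 6.5; 8.7 0 0 0 0 0 6.5; 8.7 0 0 0 0 0 6.5; 8.7 0 0 0 0 0 6.5; 8.7 0 0 0 0 0 6.5; 8.7 0 0 0 0 0 6.5"

```text
clock: 51.17
tool_pos: [0.5876, -0.1724, 0.1849]
orientation: [-180.0, -0.1, 178.6]
force: [-0.2, -0.8, -0.7]
opening: 0.0873
```

Emit:
step_arm --plan "8.7 0 0 0 0 0 6.5; 8.7 0 0 0 0 0 6.5; 8.7 0 0 0 0 0 6.5; 8.7 0 0 0 0 0 6.5; 8.7 0 0 0 0 0 6.5; 8.7 0 0 0 0 0 6.5; 8.7 0 0 0 0 0 6.5; 8.7 0 0 0 0 0 6.5; 8.7 0 0 0 0 0 6.5; 8.7 0 0 0 0 0 6.5; 8.7 0 0 0 0 0 6.5; 8.7 0 0 0 0 0 7"

```text
clock: 52.17
tool_pos: [0.5876, -0.1724, 0.1849]
orientation: [-179.9, -0.0, 100.1]
force: [0.4, -0.1, -0.2]
opening: 0.0868
```

Run:
```python
from meas import *
ob=telemetry.get_obs(); print(ob["tool_pos"],ob["orientation"],ob["joint_pos"])
go((.4205,-.3485,.187),100)
```

```text
[ 0.58760155 -0.1724121   0.18487214] [-1.79862774e+02 -2.63536151e-02  1.00094160e+02] [ 1.89582913e+00  1.64753476e+01 -1.08435245e+01 -7.32460267e-03
 -6.28207094e+01 -1.71798284e+02]
shift cm in present tool axes [-14.41 -19.54  -0.17]
turn deg [-0.14 -0.03  0.09]
shift after turn [-14.44 -19.51  -0.21]
```

Emit:
step_arm --plan "8.7 -0.9 -1.2 0 0 0 0; 8.7 -1.7 -2.3 0 0 0 0; 8.7 -2 -2.7 0 0 0 0; 8.7 -2 -2.7 0 0 0 0; 8.7 -2 -2.7 0 0 0 0; 8.7 -2 -2.7 0 0 0 0; 8.7 -1.9 -2.6 0 0 0 0; 8.7 -1.3 -1.8 0 0 0 0; 8.7 -0.6 -0.8 0 0 0 0; 8.7 0 0 0 0 0 0; 8.7 0 0 0 0 0 0; 8.7 0 0 0 0 0 0"

```text
clock: 53.17
tool_pos: [0.4227, -0.349, 0.186]
orientation: [-180.0, -0.0, 100.5]
force: [0.1, -0.6, 0.6]
opening: 0.0868
```

Run:
```python
from meas import *
im,c=shot("w21");ob=telemetry.get_obs(); print(ob["clock"],ob["tool_pos"],ob["orientation"],ob["opening"],ob["joint_pos"])
lid(im,"red","wrist",c,(282,203))
cv2.imwrite("pics/w21a.png",cv2.resize(im[160:245,230:335],None,fx=5,fy=5,interpolation=2))
```

```text
53.2167 [ 0.42291449 -0.34882525  0.18606742] [-1.79983412e+02 -1.20811306e-02  1.00481481e+02] 0.08673312511278483 [-1.90389066e+01  1.04482915e+01 -1.87710912e+01 -2.67991304e-03
 -6.08010046e+01 -1.50478303e+02]
red px [281. 201.] ctr mm [ 418.7 -346.3] r 26.7 hullarea r 25.8 strip(ctr) -119.0 strip(pca) -128.0 n 254 sv [6.6 2.6]
```

View pics/w21.png

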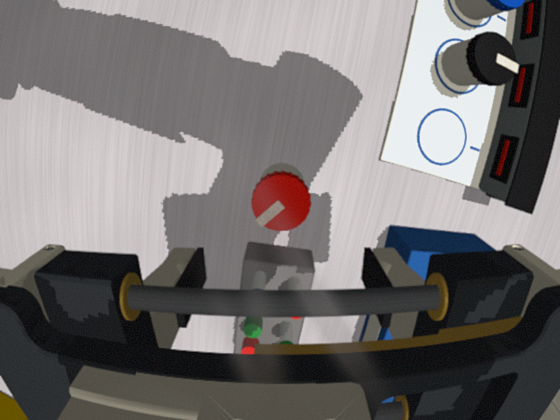

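View pics/w21a.png

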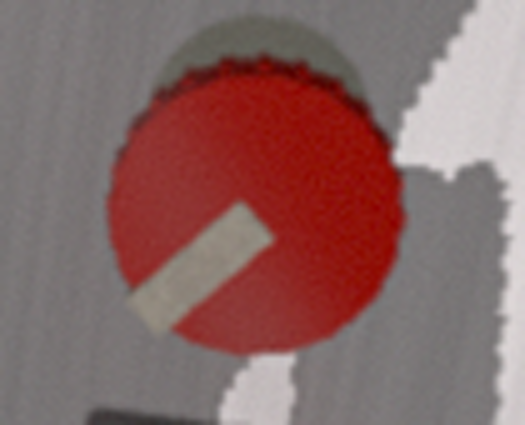

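Run:
```python
from meas import *
c=lc("w21"); f=lambda x,y,z=.074:onz("wrist",(230+x/5,160+y/5),z,c)
a,b=f(256,220),f(146,318);v=b-a;print("strip",np.degrees(np.arctan2(v[1],v[0])))
P=np.array([f(*p) for p in [(108,214),(404,214),(256,354),(256,74)]]);print(np.round(P[:,:2],4).tolist(),P.mean(0))
go((*P.mean(0)[:2],.0225),100.4)
print("rack near edge z.05",onz("wrist",(248,243),.05,c)[:2],onz("wrist",(314,252),.05,c)[:2])
```

```text
strip -126.74826359457111
[[0.3946, -0.3521], [0.4451, -0.3428], [0.4245, -0.373], [0.4155, -0.3232]] [ 0.4199238 -0.3477416  0.074    ]
shift cm in present tool axes [ 0.16 -0.27 16.36]
turn deg [-0.02 -0.01  0.08]
shift after turn [ 0.16 -0.27 16.36]
rack near edge z.05 [ 0.3960738  -0.40096611] [ 0.46222408 -0.39869441]
```

Run:
```python
from meas import *
c=lc("w21")
for z in (0,.02,.05,.07): print(z,proj("wrist",(.393,-.422,z),c),proj("wrist",(.465,-.420,z),c))
im=cv2.imread("pics/w21.png");cv2.imwrite("pics/w21b.png",cv2.resize(im[220:340,220:340],None,fx=5,fy=5,interpolation=2))
```

```text
0 (np.float64(247.2632395224046), np.float64(241.77840862677886)) (np.float64(308.7333034739337), np.float64(250.59203857446192))
0.02 (np.float64(245.3605933581265), np.float64(248.92939342616987)) (np.float64(309.9957114236087), np.float64(258.117084934674))
0.05 (np.float64(242.1388204730129), np.float64(261.12011884570285)) (np.float64(312.12667470880456), np.float64(270.9112062736912))
0.07 (np.float64(239.7043863216196), np.float64(270.4015398067651)) (np.float64(313.73109117296696), np.float64(280.6219726783359))
```

View pics/w21b.png

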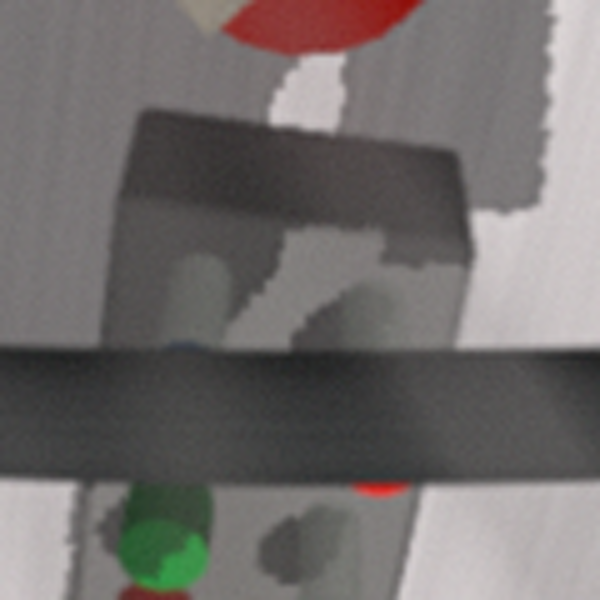

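Emit:
step_arm --plan "8.7 0.15 -0.24 1.5 0 0 0; 8.7 0 0 3.5 0 0 0; 8.7 0 0 3.5 0 0 0; 8.7 0 0 3.3 0 0 0; 8.7 0 0 2.4 0 0 0; 8.7 0 0 1.6 0 0 0; 8.7 0 0 0.5 0 0 0; 8.7 0 0 0 0 0 0; 4.5 0 0 0 0 0 0; 4.5 0 0 0 0 0 0; 4.5 0 0 0 0 0 0; 4.5 0 0 0 0 0 0"

```text
clock: 54.22
tool_pos: [0.4205, -0.3485, 0.0245]
orientation: [179.9, 0.1, 100.4]
force: [0.3, 1.5, 0.6]
opening: 0.0659
```

Emit:
step_arm --plan "4.5 0 0 0 0 0 0; 4.5 0 0 0 0 0 0; 4.5 0 0 0 0 0 0; 4.5 0 0 0 0 0 0; 4.5 0 0 0 0 0 0; 4.5 0 0 0 0 0 0; 4.5 0 0 -1.5 0 0 0; 4.5 0 0 -3 0 0 0; 4.5 0 0 0 0 0 0; 4.5 0 0 0 0 0 0"

```text
clock: 55.05
tool_pos: [0.4207, -0.3487, 0.0697]
orientation: [179.8, 0.1, 100.4]
force: [0.4, -0.1, -2.5]
opening: 0.0515
```

Run:
```python
from meas import *
ob=telemetry.get_obs(); print(ob["tool_pos"],ob["orientation"],ob["opening"],ob["force"])
go((.584,-.2575,.0685),100.4+125.2)
```

```text
[ 0.42070034 -0.34865827  0.06966718] [1.79847702e+02 8.97048334e-02 1.00408982e+02] 0.05145176067233595 [ 0.4020162  -0.13401311 -2.53335525]
shift cm in present tool axes [ 6.02 17.71  0.15]
turn deg [-1.0000e-02  2.2000e-01 -1.2519e+02]
shift after turn [-17.94  -5.29   0.12]
```

Emit:
step_arm --plan "4.5 0 0 0 0 0 -4; 4.5 0 0 0 0 0 -6.5; 4.5 0 0 0 0 0 -6.5; 4.5 0 0 0 0 0 -6.5; 4.5 0 0 0 0 0 -6.5; 4.5 0 0 0 0 0 -6.5; 4.5 0 0 0 0 0 -6.5; 4.5 0 0 0 0 0 -6.5; 4.5 0 0 0 0 0 -6.5; 4.5 0 0 0 0 0 -6.5; 4.5 0 0 0 0 0 -6.5; 4.5 0 0 0 0 0 -6.5"

```text
clock: 56.05
tool_pos: [0.4189, -0.3479, 0.0671]
orientation: [179.9, -0.1, 176.2]
force: [0.8, -0.3, -1.8]
opening: 0.0518
```

Emit:
step_arm --plan "4.5 0 0 0 0 0 -6.5; 4.5 0 0 0 0 0 -6.5; 4.5 0 0 0 0 0 -6.5; 4.5 0 0 0 0 0 -6.5; 4.5 0 0 0 0 0 -6.5; 4.5 0 0 0 0 0 -6.5; 4.5 0 0 0 0 0 -6.5; 4.5 0 0 0 0 0 -4.2; 4.5 0 0 0 0 0 0; 4.5 0 0 0 0 0 0; 4.5 0 0 0 0 0 0"

```text
clock: 56.97
tool_pos: [0.4193, -0.3481, 0.0677]
orientation: [179.9, -0.0, -134.6]
force: [0.0, -0.8, -0.5]
opening: 0.0519
```

Run:
```python
from meas import *
ob=telemetry.get_obs(); print(ob["tool_pos"],ob["orientation"],ob["opening"],ob["force"])
go((.584,-.2575,.0685),100.4+125.2)
```

```text
[ 0.41934995 -0.34810339  0.0677464 ] [ 1.79941017e+02 -1.96127140e-02 -1.34550031e+02] 0.051865862933406524 [ 0.03832201 -0.77302624 -0.51371236]
shift cm in present tool axes [-18.01  -5.38  -0.09]
turn deg [ 0.06 -0.02 -0.15]
shift after turn [-17.99  -5.42  -0.08]
```

Emit:
step_arm --plan "4.5 -1.4 -0.4 0 0 0 0; 4.5 -2.6 -0.8 0 0 0 0; 4.5 -3 -0.9 0 0 0 0; 4.5 -3 -0.9 0 0 0 0; 4.5 -3 -0.9 0 0 0 0; 4.5 -2.6 -0.8 0 0 0 0; 4.5 -1.6 -0.5 0 0 0 0; 4.5 -0.8 -0.2 0 0 0 0; 4.5 0 0 0 0 0 0; 4.5 0 0 0 0 0 0; 4.5 0 0 0 0 0 0; 4.5 0 0 0 0 0 0"

```text
clock: 57.97
tool_pos: [0.5832, -0.258, 0.0684]
orientation: [180.0, -0.0, -134.5]
force: [0.1, 0.8, -1.1]
opening: 0.0519
```

Run:
```python
from meas import *
ob=telemetry.get_obs(); print(ob["tool_pos"],ob["orientation"],ob["opening"],ob["force"])
go((.584,-.2575,.032),100.4+125.2)
```

```text
[ 0.58318927 -0.25800476  0.068427  ] [ 1.79978979e+02 -9.79380034e-03 -1.34463687e+02] 0.0518548415079101 [ 0.11427876  0.77895305 -1.05893143]
shift cm in present tool axes [-0.09 -0.02  3.64]
turn deg [ 0.02 -0.01 -0.06]
shift after turn [-0.09 -0.02  3.64]
```

Emit:
step_arm --plan "4.5 -0.03 0 1.2 0 0 0; 4.5 0 0 1.2 0 0 0; 4.5 0 0 0.7 0 0 0; 4.5 0 0 0.35 0 0 0; 4.5 0 0 0.15 0 0 0; 4.5 0 0 0 0 0 0; 4.5 0 0 0 0 0 0"

```text
clock: 58.55
tool_pos: [0.5843, -0.2572, 0.0319]
orientation: [180.0, -0.0, -134.4]
force: [-0.2, 0.4, -0.5]
opening: 0.0516
```

Emit:
step_arm --plan "4.5 0 0 0.08 0 0 0; 4.5 0 0 0 0 0 0; 6.8 0 0 0 0 0 0; 6.8 0 0 0 0 0 0; 6.8 0 0 0 0 0 0; 6.8 0 0 0 0 0 0; 6.8 0 0 -1.5 0 0 0; 6.8 0 0 -3 0 0 0; 6.8 0 0 -3.5 0 0 0; 6.8 0 0 -3.5 0 0 0; 6.8 0 0 -3 0 0 0; 6.8 0 0 -1 0 0 0"

```text
clock: 59.55
tool_pos: [0.5867, -0.258, 0.1922]
orientation: [-179.6, 0.2, -134.3]
force: [0.9, 0.0, -0.2]
opening: 0.068
```

Emit:
step_arm --plan "6.8 0 0 0 0 0 0; 6.8 0 0 0 0 0 0; 6.8 0 0 0 0 0 0"

```text
clock: 59.8
tool_pos: [0.5837, -0.2569, 0.1851]
orientation: [179.9, -0.0, -134.4]
force: [-0.4, -0.4, -0.0]
opening: 0.0677
```

Run:
```python
from meas import *
im,c=shot("w22");ob=telemetry.get_obs(); print(ob["clock"],ob["tool_pos"],ob["orientation"],ob["opening"],ob["force"])
lid(im,"red","wrist",c,(282,203),z=.082)
print(np.round(onz("wrist",(0,0),.0,c),3))
```

```text
59.85 [ 0.58358795 -0.25694656  0.18479698] [ 1.79864521e+02 -7.53009900e-02 -1.34401635e+02] 0.0678610520514395 [-0.0473436  -0.16880155  0.62141562]
red px [286. 207.] ctr mm [ 582.3 -259. ] r 26.5 hullarea r 25.5 strip(ctr) 6.2 strip(pca) -2.9 n 290 sv [6.5 2.8]
[ 0.671 -0.742  0.   ]
```

View pics/w22.png

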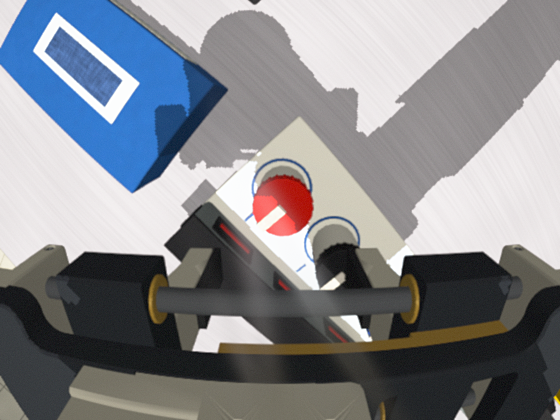

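Red is on ring 0 at wrist (283,207), strip -2.9°, and the glove box is untouched. I'll turn and travel over to the button, closing the fingers on the way.

Emit:
step_arm --plan "2 0 0 0 0 0 -6.4; 2 0 0 0 0 0 -6.4; 2 0 0 0 0 0 -6.4; 2 0 0 0 0 0 -6.4; 2 0 0 0 0 0 -6.4; 2 0 0 0 0 0 -6.4; 2 0 0 0 0 0 -6; 2 -1.5 -0.3 -1 0 0 0; 2 -2.5 -0.5 -1 0 0 0; 2 -3.2 -0.7 0 0 0 0; 2 -3.2 -0.7 0 0 0 0; 2 -3.2 -0.7 0 0 0 0"

```text
clock: 60.85
tool_pos: [0.613, -0.12, 0.2051]
orientation: [179.9, -0.0, -90.0]
force: [0.7, -0.1, 0.3]
opening: 0.02
```

Emit:
step_arm --plan "0 -3.2 -0.7 0 0 0 0; 0 -3.2 -0.7 0 0 0 0; 0 -3.2 -0.7 0 0 0 0; 0 -3.2 -0.7 0 0 0 0; 0 -3.2 -0.7 0 0 0 0; 0 -3.2 -0.7 0 0 0 0; 0 -3.2 -0.7 0 0 0 0; 0 -2.4 -0.5 0 0 0 0; 0 -1.2 -0.3 0 0 0 0; 0 0 0 0 0 0 0; 0 0 0 0 0 0 0; 0 0 0 0 0 0 0"

```text
clock: 61.85
tool_pos: [0.6699, 0.1379, 0.2057]
orientation: [179.9, -0.0, -90.0]
force: [-1.0, -0.1, -0.6]
opening: 0.0005
```

Run:
```python
from meas import *
im,c=shot("w23");ob=telemetry.get_obs(); print(ob["clock"],ob["tool_pos"],ob["orientation"],ob["opening"],ob["force"])
it,_=shot("t23","top"); shot("s23","scene")
cv2.imwrite("pics/t23a.png",cv2.resize(it[120:245,180:380],None,fx=4,fy=4,interpolation=2))
```

```text
61.9 [0.67007119 0.13759961 0.20607677] [ 1.79947896e+02 -2.62049809e-02 -9.00480436e+01] 0.0005107083656008274 [-0.61444803 -0.43789107  0.22598705]
```

View pics/w23.png

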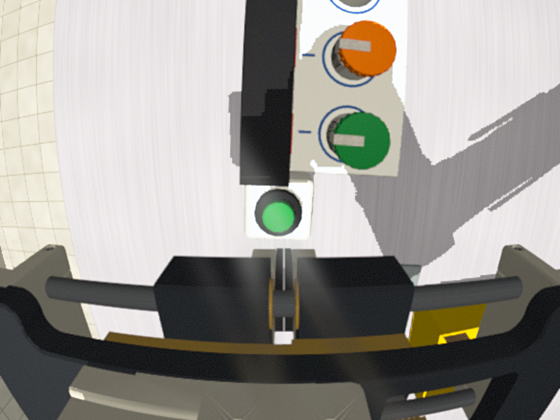

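View pics/t23a.png

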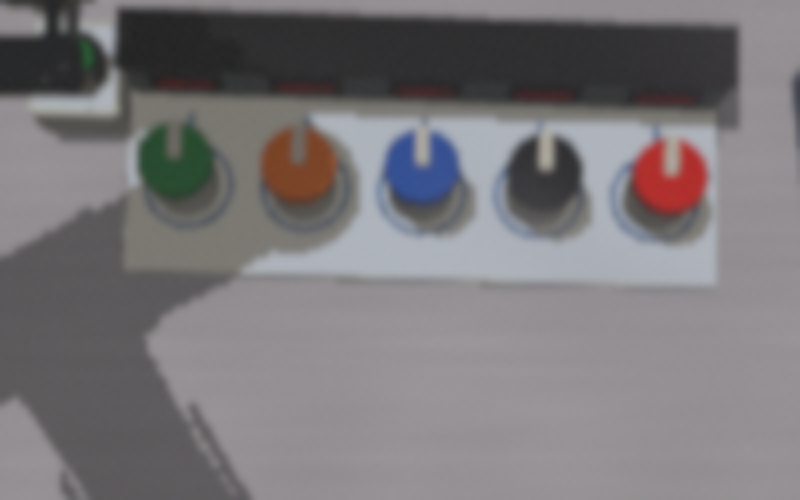

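View pics/s23.png

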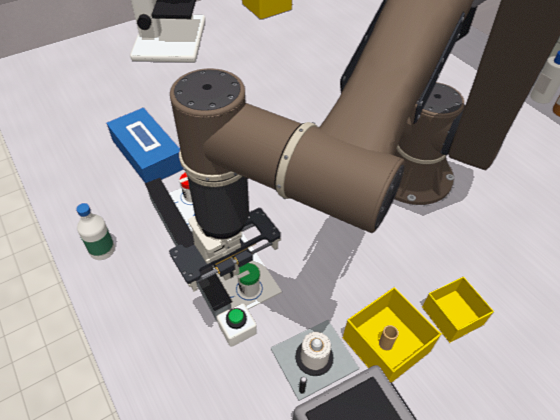

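All five pots stand on their rings in the top crop with strips pointing to the beam, the roll is on the spindle and the core is in the tub. I'll check the numbers and locate the button, which is at wrist (278,216).

Run:
```python
from meas import *
it=cv2.imread("pics/t23.png");im=cv2.imread("pics/w23.png");c=lc("w23");ct=calibration("top")
f=lambda x,y:onz("top",(180+x/4,120+y/4),.082)
pl=[(.5975,.080),(.5937,-.005),(.5906,-.0893),(.5868,-.1744),(.5837,-.2588)]
for p,q in zip([(176,160),(300,164),(422,168),(546,173),(671,177)],pl): w=f(*p); print(np.round(w[:2],4),"off mm",np.round((w[:2]-q)*1000,1))
hsv=cv2.cvtColor(im,cv2.COLOR_BGR2HSV);H,S,V=[hsv[...,i].astype(int) for i in range(3)]
m=(H>45)&(H<85)&(S>110)&(V>120); b=[x for x in blobs(m,100)]; print([(x[0],x[1]) for x in b])
for pw in [(278,216)]:
  o1,d1=ray("wrist",pw,c);o2,d2=ray("top",(197,134.2))
  A=np.c_[d1,-d2];t=np.linalg.lstsq(A,o2-o1,rcond=None)[0];print("button tri",o1+d1*t[0],o2+d2*t[1])
  for z in(.055,.06,.065):print(z,np.round(onz("wrist",pw,z,c),4),np.round(onz("top",(197,134.2),z),4))
```

```text
[0.5952 0.0793] off mm [-2.3 -0.7]
[ 0.5916 -0.0051] off mm [-2.1 -0.1]
[ 0.588  -0.0882] off mm [-2.6  1.1]
[ 0.5836 -0.1726] off mm [-3.2  1.8]
[ 0.58   -0.2577] off mm [-3.7  1.1]
[((np.float64(355.9), np.float64(119.9)), [342, 114, 27, 14, 145]), ((np.float64(277.9), np.float64(216.0)), [262, 202, 32, 29, 698])]
button tri [0.67462959 0.15755732 0.06544284] [0.67465742 0.1576305  0.06546792]
0.055 [0.6748 0.1611 0.055 ] [0.6783 0.1598 0.055 ]
0.06 [0.6747 0.1594 0.06  ] [0.6765 0.1588 0.06  ]
0.065 [0.6746 0.1577 0.065 ] [0.6748 0.1577 0.065 ]
```

Emit:
step_arm --plan "0 -1.02 -0.23 0 0 0 0; 0 -1.02 -0.23 0 0 0 0; 0 0 0 2 0 0 0; 0 0 0 3.5 0 0 0; 0 0 0 3.5 0 0 0; 0 0 0 2.5 0 0 0; 0 0 0 1.2 0 0 0; 0 0 0 0 0 0 0; 0 0 0 0 0 0 0; 0 0 0 0 0 0 0"

```text
clock: 62.83
tool_pos: [0.6765, 0.1599, 0.0817]
orientation: [-179.8, 0.1, -90.0]
force: [0.6, -0.8, 0.9]
opening: 0.0004
```

Run:
```python
from meas import *
im,c=shot("w24");ob=telemetry.get_obs(); print(ob["clock"],ob["tool_pos"],ob["orientation"],ob["force"])
```

```text
62.8833 [0.67646268 0.15993549 0.08194824] [-1.79807482e+02  7.46014896e-02 -8.99660407e+01] [ 0.83824793 -0.59295209 -0.08599559]
```

View pics/w24.png

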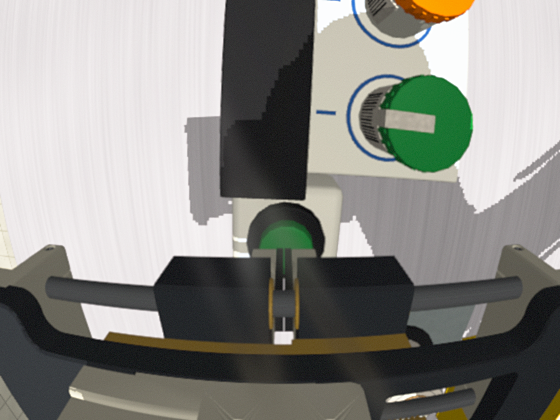

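Emit:
step_arm --plan "0 0 0 0.7 0 0 0; 0 0 0 0.5 0 0 0; 0 0 0 0 0 0 0; 0 0 0 0 0 0 0"

```text
clock: 63.22
tool_pos: [0.6758, 0.1597, 0.0683]
orientation: [-179.9, 0.0, -90.0]
force: [1.9, 0.7, 4.1]
opening: 0.0008
```

Emit:
step_arm --plan "0 0 0 0.3 0 0 0; 0 0 0 0.2 0 0 0; 0 0 0 0 0 0 0; 0 0 0 0 0 0 0"

```text
clock: 63.55
tool_pos: [0.6759, 0.1597, 0.0661]
orientation: [-179.8, 0.0, -89.9]
force: [-6.3, 0.7, 19.2]
opening: 0.0006
```

Run:
```python
from meas import *
im,c=shot("w25");ob=telemetry.get_obs(); print(ob["clock"],ob["tool_pos"],ob["force"])
cv2.imwrite("pics/w25a.png",cv2.resize(im[180:300,200:370],None,fx=4.6,fy=4.6,interpolation=2))
i2=cv2.imread("pics/w24.png");cv2.imwrite("pics/w24a.png",cv2.resize(i2[180:300,200:370],None,fx=4.6,fy=4.6,interpolation=2))
s,_=shot("s25","scene");cv2.imwrite("pics/s25a.png",cv2.resize(s[260:350,180:300],None,fx=6,fy=6,interpolation=2))
```

```text
63.6 [0.67593288 0.1596511  0.06608508] [-5.50489431  1.0868182  19.8269472 ]
```

View pics/w25a.png

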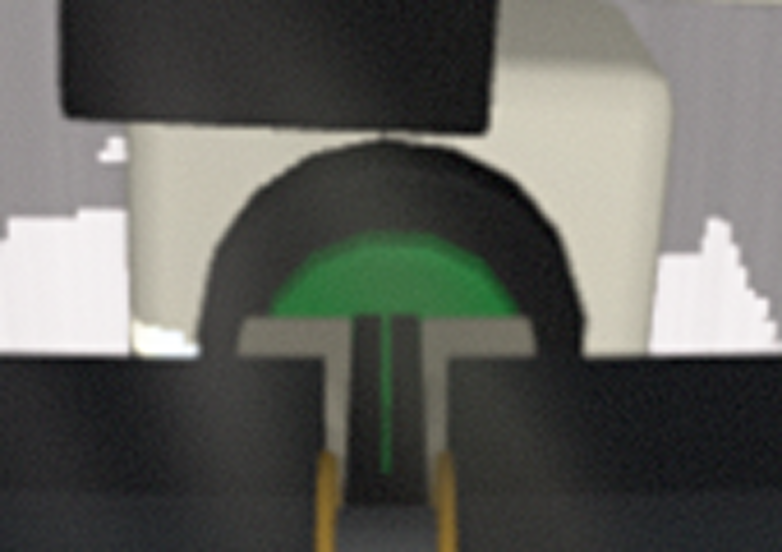

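View pics/s25a.png

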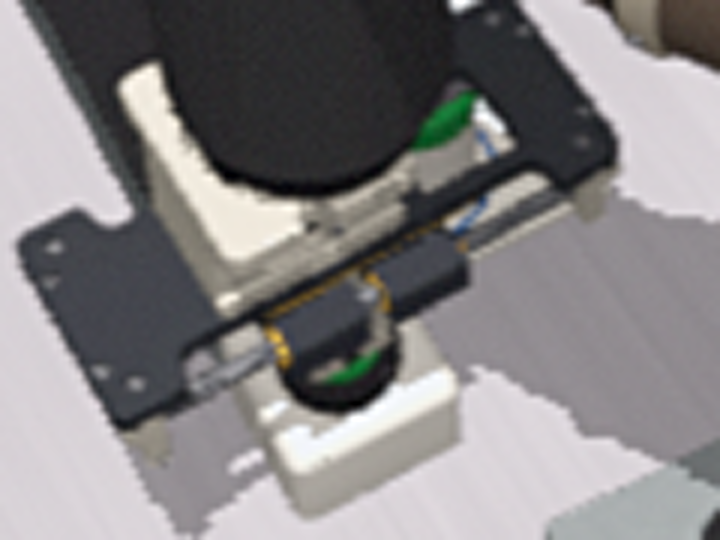

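The closed fingertips, 42 mm across, overhang the 32 mm button's bezel. The 19.8 N could therefore be the bezel and not the stop, so I'll press again with one fingertip only, the other hanging free on the -x side.

Emit:
step_arm --plan "0 0 0 -1 0 0 0; 0 0 0 -2.5 0 0 0; 8 0 0 0 0 0 0; 8 0 2.6 0 0 0 0; 8 0 2.6 0 0 0 0; 8 0 0 0 0 0 0; 8 0 0 0 0 0 0; 8 0 0 0 0 0 0; 8 0 0 0 0 0 0; 8 0 0 0 0 0 0"

```text
clock: 64.48
tool_pos: [0.6236, 0.1591, 0.0973]
orientation: [180.0, -0.0, -90.0]
force: [-0.3, -0.3, 0.1]
opening: 0.0479
```

Run:
```python
from meas import *
im,c=shot("w26");ob=telemetry.get_obs(); print(ob["clock"],ob["tool_pos"],ob["orientation"],ob["opening"],ob["force"])
go((.6747-.0505,.158,.08),-90)
it,_=shot("t26","top");cv2.imwrite("pics/t26a.png",cv2.resize(it[100:200,150:350],None,fx=4,fy=4,interpolation=2))
```

```text
64.5333 [0.62348011 0.15910979 0.09724391] [ 1.79984757e+02 -1.28107413e-02 -9.00129530e+01] 0.05195369587523412 [ 0.07789028 -0.00230797 -0.30025674]
shift cm in present tool axes [ 0.11 -0.07  1.72]
turn deg [ 0.02 -0.01 -0.01]
shift after turn [ 0.11 -0.07  1.72]
```

View pics/w26.png

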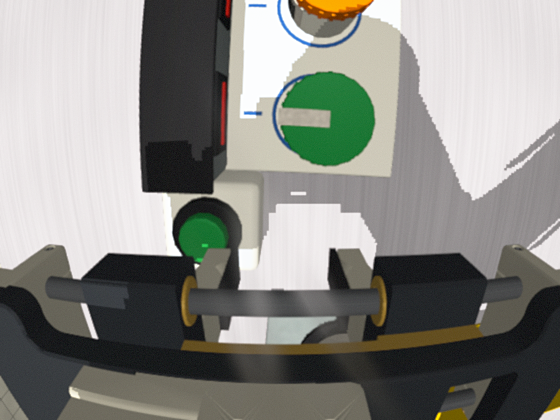

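Fingers are still opening (52 mm). I'll let them finish.

Emit:
step_arm --plan "8 0 0 0 0 0 0; 8 0 0 0 0 0 0; 8 0 0 0 0 0 0; 8 0 0 0 0 0 0; 8 0 0 0 0 0 0"

```text
clock: 65.0
tool_pos: [0.623, 0.1592, 0.0975]
orientation: [180.0, -0.0, -90.0]
force: [-0.5, -0.8, 0.1]
opening: 0.0795
```

Run:
```python
from meas import *
im,c=shot("w27");ob=telemetry.get_obs(); print(ob["clock"],ob["tool_pos"],ob["orientation"],ob["opening"],ob["force"])
print("btn px",proj("wrist",(.6747,.158,.066),c), "finger tip inner/outer proj",[np.round(proj("wrist",(.6235+d,ob["tool_pos"][1],ob["tool_pos"][2]),c)) for d in (.04,.061)])
cv2.imwrite("pics/w27a.png",cv2.resize(im[160:340,100:300],None,fx=3.5,fy=3.2,interpolation=2))
```

```text
65.05 [0.62300425 0.15919292 0.09757546] [-1.79998815e+02 -4.22161614e-04 -8.99878316e+01] 0.08024275689481841 [ 0.19523996  0.39662403 -0.30402966]
btn px (np.float64(202.77941802700337), np.float64(238.99954091790562)) finger tip inner/outer proj [array([210., 263.]), array([174., 262.])]
```

View pics/w27a.png

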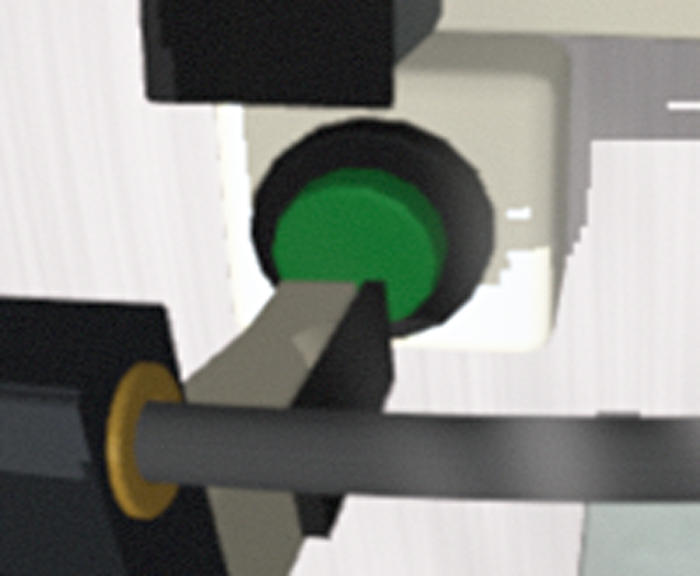

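Emit:
step_arm --plan "8 0.08 -0.2 1 0 0 0; 8 0 0 0.9 0 0 0; 8 0 0 0 0 0 0; 8 0 0 0 0 0 0"

```text
clock: 65.38
tool_pos: [0.6243, 0.158, 0.0772]
orientation: [179.9, -0.1, -90.0]
force: [0.7, 0.3, 0.1]
opening: 0.08
```

Emit:
step_arm --plan "8 0 0 0.3 0 0 0; 8 0 0 0.2 0 0 0; 8 0 0 0 0 0 0; 8 0 0 0 0 0 0"

```text
clock: 65.72
tool_pos: [0.625, 0.1584, 0.0735]
orientation: [180.0, -0.0, -90.0]
force: [-0.1, -0.1, 0.1]
opening: 0.0801
```

Emit:
step_arm --plan "8 0 0 0.25 0 0 0; 8 0 0 0 0 0 0; 8 0 0 0 0 0 0; 8 0 0 0 0 0 0"

```text
clock: 66.05
tool_pos: [0.6253, 0.1586, 0.0714]
orientation: [-180.0, 0.0, -90.0]
force: [0.7, 0.1, 1.5]
opening: 0.0799
```

Contact begins at about 0.072. I'll press on in small steps.

Emit:
step_arm --plan "8 0 0 0.3 0 0 0; 8 0 0 0 0 0 0; 8 0 0 0 0 0 0"

```text
clock: 66.3
tool_pos: [0.6254, 0.1586, 0.0683]
orientation: [-180.0, 0.0, -90.0]
force: [0.8, 0.3, 2.8]
opening: 0.0802
```

Emit:
step_arm --plan "8 0 0 0.25 0 0 0; 8 0 0 0 0 0 0; 8 0 0 0 0 0 0"

```text
clock: 66.55
tool_pos: [0.6254, 0.1586, 0.0662]
orientation: [-179.9, 0.0, -90.0]
force: [-0.3, 0.3, 7.3]
opening: 0.0798
```

Emit:
step_arm --plan "8 0 0 0.15 0 0 0; 8 0 0 0 0 0 0; 8 0 0 0 0 0 0"

```text
clock: 66.8
tool_pos: [0.6255, 0.1586, 0.066]
orientation: [-179.9, 0.0, -89.9]
force: [-5.5, -0.6, 16.0]
opening: 0.0799
```

The force rises with the spring from 0.072 to a hard stop at 0.066, which is the full 6 mm at well over 5 N, so the button is fully down. Now I'll lift off and back away.

Emit:
step_arm --plan "8 0 0 -1 0 0 0; 8 0 0 -2.5 0 0 0; 8 0 0 -3.5 0 0 0; 8 0 0 -3.5 0 0 0; 8 0 0 -3.5 0 0 0; 8 0 2.5 -3 0 0 0; 8 -2 3 -2 0 0 0; 8 -2.5 3 0 0 0 0; 8 -2.5 3 0 0 0 0; 8 -2.5 3 0 0 0 0; 8 -2.5 2 0 0 0 0; 8 -2 0 0 0 0 0"

```text
clock: 67.8
tool_pos: [0.4564, 0.2991, 0.2545]
orientation: [179.9, 0.0, -89.9]
force: [0.2, -0.8, -0.6]
opening: 0.0802
```

Emit:
step_arm --plan "8 -2.5 1 0 0 0 0; 8 -2.5 1 0 0 0 0; 8 -2.5 1 0 0 0 0; 8 -1 0 0 0 0 0; 8 0 0 0 0 0 0; 8 0 0 0 0 0 0; 8 0 0 0 0 0 0; 8 0 0 0 0 0 0"

```text
clock: 68.47
tool_pos: [0.4303, 0.3824, 0.2539]
orientation: [180.0, -0.0, -90.1]
force: [-0.9, -0.1, 0.0]
opening: 0.0801
```

Run:
```python
from meas import *
ob=telemetry.get_obs(); print(ob["clock"],ob["tool_pos"],ob["qvel"].max(),ob["force"])
it,_=shot("t30","top");cv2.imwrite("pics/t30a.png",cv2.resize(it[110:245,180:380],None,fx=4,fy=4,interpolation=2))
s,_=shot("s30","scene");cv2.imwrite("pics/s30a.png",cv2.resize(s[120:400,140:460],None,fx=2.4,fy=2.1,interpolation=2))
f=lambda x,y:onz("top",(180+x/4,110+y/4),.082)
```

```text
68.4667 [0.4302891  0.38235064 0.25390936] 0.10750722345458309 [-0.88423196 -0.06221198  0.01986617]
```

View pics/t30a.png

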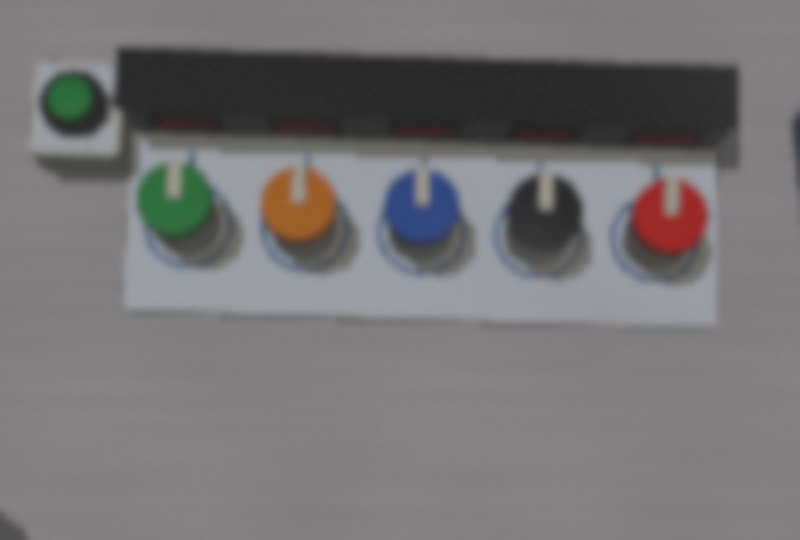

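View pics/s30a.png

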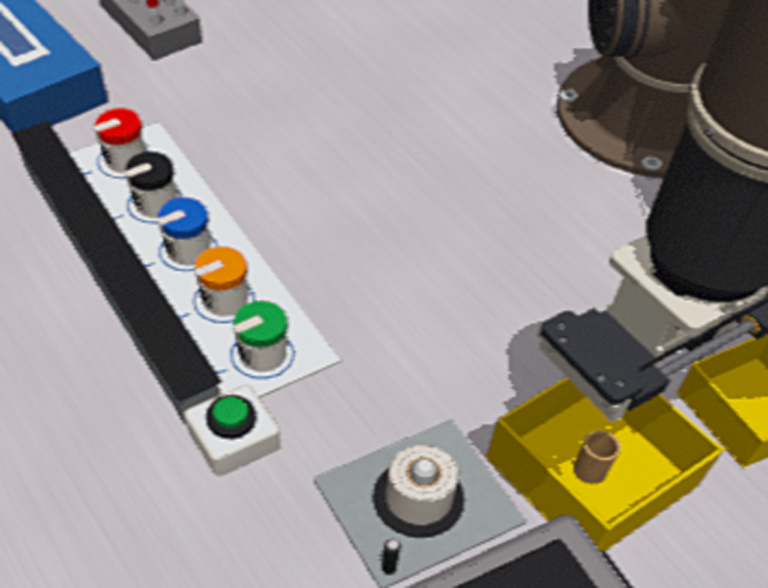

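All five pots are centred on their rings, codes to the beam. The roll sits on the flange, the core is in the tub, the button is up, and the box and rack are in place. I'll hand in.

```bash
python3 -c "
from plant import workorder, telemetry
print(workorder.close_job(), telemetry.get_obs()['clock'])"
```

```text
the job is handed in; nothing more can be done
the job is handed in; nothing more can be done
```

The reader is loaded and started, and the job was handed in just after 68 s of the 210 s allowed; handing in reports no verdict.

- **Core and roll:** The core stands in the 140 mm yellow tub. The new roll is down on the spindle; I lowered it until it touched the flange.
- **Pots:** All five stand on their own marked places. In the top view their lid centres were within about 4 mm of the place centres. The orange pot was knocked about 4 cm aside after I had placed it; I saw this in the images and put it back.
- **Bar codes:** After placing, green, orange and red measured within about 1.5° of square to the beam. Blue and black I judged only by eye; the numeric reading for blue failed because of shadow.
- **Start button:** My first press used both closed fingertips, which overhang the button's rim, so I couldn't tell whether it had gone fully down. I pressed again with one fingertip: the force rose through the full 6 mm to a hard stop at about 16 N, and both presses stopped at the same height. The button is up again in the last image.
- **Last look:** The final views show everything as loaded, the glove box and tube rack in place, and the arm clear of everything. I didn't measure the roll's final centring and height numerically; I checked them by eye and by the contact force.

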